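Build the candle centrepiece

TASK

Build the candle centrepiece on the round slate board, from the bottom up: lay the green wreath flat and centred on the slate, then stand the birch log upright in the middle of the wreath, then set the brass dish centred on top of the log, and last stand the ivory candle in the dish. Let go of each piece before taking the next, and leave the red candle, the blue mug and the ribbon spool where they are.

Things in the scene. Friction and masses are not known exactly. Their poses are not given: they have to be found in the camera images.
- slate: Round dark grey slate board, 172 mm in diameter and 8 mm thick, lying fixed on the table. Origin at the centre of its underside (its top face is 8 mm higher), z up.
- wreath: Loose rigid wooden wreath, a flat ring painted dark green with light green leaves and a few red berries on top: 150 mm outside diameter, 104 mm opening, so the band is 23 mm wide; 20 mm high (the painted leaves stand up to 1 mm, the berries 3.5 mm higher), upright sides, about 100 g. It lies flat. Origin at the centre of the ring, level with its underside, z up. Round: its yaw does not matter. It can be picked up by pinching the band across anywhere.
- log: Loose birch log piece standing upright: a cylinder 64 mm in diameter and 60 mm high, whitish bark with dark flecks, pale flat top with growth rings, about 120 g. Origin at the centre of its underside, z up. Once on the slate inside the wreath, its top stands 40 mm above the wreath.
- dish: Loose brass candle dish, an open upright round cup: 58 mm outside diameter with straight sides, 34 mm high, wall 4 mm, floor 5 mm thick, so the inside is 50 mm across and 29 mm deep; about 130 g. Origin at the centre of its underside, z up.
- candle: Loose ivory electric pillar candle standing upright: rigid cylinder 38 mm in diameter and 80 mm high with a small amber flame tip 16 mm tall on top; about 80 g. Origin at the centre of its underside, z up.
- red_candle: Red pillar candle of the same shape and size as the ivory one (38 mm by 80 mm plus flame tip), standing loose among the pieces; not part of the job. Origin at the centre of its underside.
- mug: Blue ceramic mug with a handle, 80 mm in diameter and 92 mm high, standing loose beyond the pieces; to be left alone. Origin at the centre of its underside, handle towards its own +y, which starts pointing roughly away from the robot (world +x).
- spool: Wooden spool of red ribbon standing on end, 64 mm in diameter and 48 mm high, loose, beyond the pieces; to be left alone. Origin at the centre of its underside.
Things that resemble listed ones, but are neither listed nor needed, are in the scene too. What is shaped like the dish but pink is not meant. There is more than one size of the candle; the job needs the larger.

How it is judged:
By the outcome, as a careful person would: the job done as asked, in the order asked, and still so for the second after the job is handed in, with the robot touching nothing.
It also fails if it takes over 128 s, if anything falls off the work surface, if the arm or the gripper's body presses on something with over 40 N, if the wrist force passes 120 N, or if a joint passes its speed limit or range.

ROBOT

A 6-joint arm with a two-finger parallel gripper is mounted at the origin on the work surface. World frame = base frame: x ahead of the robot, y to its left, z up, the work surface at z = 0. Lengths are in m, angles in degrees, forces in N, time in s.
With the tool pointing down it reaches from about 0.35 to 0.875 m from the base axis. Payload 15.5 kg.
Tool frame: the origin (TCP) lies midway between the tips of the shut fingers; the grasp point (between the pads) lies 19 mm behind it; x points along the fingers, z is the direction in which the jaws open and shut, and the axes are right-handed (so a half turn about x gives the same grasp; the last joint's range is limited). The gripper opens to 85 mm and grips with 20 to 120 N. Pads are 22 mm wide; open, the fingers measure 114 mm over their backs; the gripper's body (76 mm by 85 mm) begins 54 mm behind the grasp point. The pads swing forward as they close: fully open they stand 13 mm farther back than shut.
Start: joints at [69.299, 28.281, 77.091, -0, 74.628, -5.472], TCP at [0.164, 0.603, 0.211] pointing down, gripper open.
Joint ranges: [-166.48, 166.48], [-47.26, 123.95], [12.59, 153.08], [-70.14, 250.14], [6.76, 159.57], [-176.63, 176.63]. Speed limits (degrees/s): [108.29, 108.29, 147.25, 172.46, 172.46, 172.46].

INTERFACE

Orientations are given as [roll, pitch, yaw] about the fixed x, y, z axes, in that order (R = Rz(yaw) Ry(pitch) Rx(roll)).
In Python, from bench import observe, snapshot, job_done, search_frame, tip_of gives the robot as it stands.
- The arm moves only by the shell command python3 -m creep 'ROWS'. ROWS is JSON, a list of rows, each a list of 3 entries, a list of its own where there are three numbers: the finger opening in m, from 0 to 0.0854, then the shift along the world's x, y, z in m, then the turn about the world's z in degrees. In form: [[grip, [x, y, z], turn], ...]. A call has 1 to 5 rows; each row shifts and turns the commanded pose from where the row before left it; what a row does not reach is not made up. A row lasts 1/10 s, in which the tool goes at most 50 mm and 8.59 degrees, less where a joint would pass 70% of its speed; a pose out of reach is approached as far as the arm can. A call is refused whole if a number of a shift passes 0.05 or a number of a turn 8.59, either way. A call with a gripper value outside its range is refused whole. The fingers move at their own pace and stop on an object; the grip force is fixed at half the most. Time passes only in rows, so rows that do not move let the fingers close. It gives the time, the measured TCP pose, the force and the opening at its end, in the units of the state.
- observe(): the state, without advancing time (a new reading comes with each control period).
- snapshot(name): name is "scene" or "top"; returns a dict with "frame" (480x640x3 uint8, blue, green, red), "range_z" (480x640 float32, m along the optical axis (not along the pixel's ray), 0 where there is no reading), "fx", "fy", "cx", "cy" (pixels), "rvec" (rotation vector, rad) and "tvec" (3), from world to camera coordinates, as OpenCV has them. Camera axes: x right, y down, z forward; pixel columns grow to the right and rows downward; lengths in m; the calibration is good to about 2 mm. A picture is of the moment at which its call begins.
- job_done(): hands the job in, once; it reports no verdict.
Trained networks look in a picture, given as the dict that the camera call returned (one of the last four; its "shot" number tells which), for a name from the list of things; names that differ only in an ending like _2 or _b are one class to them, and where a whole thing is asked for, a point or a joint stands for the part that bears it (a point fixed in the world has none). Each returns a list of dicts, best first, with "score" (0 to 1); they miss things now and then, are a little off and sometimes report something else, mostly with a low value. They report only what shows in the picture. A call takes as long as a camera call. They do not tell look-alikes from the thing itself.
- search_frame(picture, name): "extent" ([left, top, width, height] in pixels, round what is visible of it).
- tip_of(picture, name): "at" ([column, row] in pixels: a listed point, or the origin of a listed thing).
The state is a dict: "time": time; "joint_pos": joint angles; "joint_velocities": joint speeds; "effort": joint torques, N m; "ee_pos": TCP position; "eef_rot": TCP orientation; "ft_force": force on the tool from outside, world axes, zero at the start; "torque": the same for the moment, N m; "opening": finger opening in m.
Only numpy, scipy, OpenCV 4.12 (cv2) and the standard library are available. Lean on these libraries where they do the work, as an engineer would, in place of code of your own. Each camera call takes 0.05 s, during which the arm holds its last target.

## Working session

There is one attempt and no reset: what is moved stays moved. The work goes in short steps, Python scripts to look and compute and a shell command to move; the robot and the scene stay as the last step left them, time stands still between calls to the robot, and variables do not carry over. Pictures are saved under pics/ and viewed, and the job is handed in when it is done.

```bash
ls; mkdir -p pics
cat > h.py <<'E'
import numpy as np, cv2
from bench import observe, snapshot, job_done, search_frame, tip_of
def RT(s):
    R,_=cv2.Rodrigues(np.array(s["rvec"],float)); return R,np.array(s["tvec"],float).reshape(3)
def cloud(s):
    R,t=RT(s); z=s["range_z"].astype(float); v,u=np.mgrid[:480,:640]
    P=np.stack([(u-s["cx"])/s["fx"]*z,(v-s["cy"])/s["fy"]*z,z],-1)
    W=(P-t)@R; W[z<=0]=np.nan; return W
def proj(s,p):
    R,t=RT(s); q=R@np.array(p,float)+t
    return s["cx"]+s["fx"]*q[0]/q[2], s["cy"]+s["fy"]*q[1]/q[2]
def raypt(s,u,v,z):
    R,t=RT(s); d=R.T@np.array([(u-s["cx"])/s["fx"],(v-s["cy"])/s["fy"],1]); c=-R.T@t
    return c+d*(z-c[2])/d[2]
E
python3 - <<'E'
from h import *
print({k:np.round(v,3).tolist() if not np.isscalar(v) else v for k,v in observe().items()})
for n in("scene","top"):
    s=snapshot(n); cv2.imwrite(f"pics/{n}0.png",s["frame"]); R,t=RT(s); print(n,-R.T@t,s["fx"])
    for k in "slate wreath log dish candle red_candle mug spool".split():
        print(k,[(np.round(d["extent"]).tolist(),round(d["score"],2)) for d in search_frame(s,k)][:4])
E
```

```text
pics
{'time': 0.0, 'joint_pos': [69.298, 28.316, 77.13, -0.002, 74.63, -5.471], 'joint_velocities': [-0.011, -0.132, -0.071, -0.026, 0.015, -0.023], 'effort': [0.003, -88.214, -38.388, 0.0, 0.01, -0.0], 'ee_pos': [0.164, 0.603, 0.211], 'eef_rot': [175.985, 89.924, -109.246], 'ft_force': [0.374, 0.116, 0.007], 'torque': [0.028, 0.013, 0.059], 'opening': 0.0852972581797995}
scene [ 1.11150355 -0.04874017  0.83131827] 517.9680733865387
slate [([429.0, 203.0, 88.0, 67.0], 0.75)]
wreath [([154.0, 224.0, 75.0, 70.0], 0.62), ([273.0, 193.0, 32.0, 40.0], 0.17)]
log [([272.0, 195.0, 34.0, 38.0], 0.84)]
dish [([346.0, 209.0, 30.0, 32.0], 0.77), ([370.0, 162.0, 24.0, 25.0], 0.75), ([329.0, 172.0, 25.0, 34.0], 0.72)]
candle [([339.0, 244.0, 22.0, 31.0], 0.92), ([368.0, 266.0, 18.0, 38.0], 0.69)]
red_candle [([266.0, 268.0, 27.0, 43.0], 0.79)]
mug [([435.0, 288.0, 58.0, 75.0], 0.56)]
spool [([185.0, 324.0, 45.0, 52.0], 0.69)]
top [0.29154179 0.01028633 1.15237212] 537.7603848885051
slate [([144.0, 219.0, 77.0, 72.0], 0.92)]
wreath [([407.0, 211.0, 74.0, 73.0], 0.9)]
log [([338.0, 261.0, 30.0, 38.0], 0.92)]
dish [([141.0, 216.0, 79.0, 77.0], 0.73), ([283.0, 302.0, 32.0, 29.0], 0.72), ([240.0, 321.0, 30.0, 25.0], 0.66), ([266.0, 254.0, 34.0, 30.0], 0.59)]
candle [([274.0, 178.0, 19.0, 27.0], 0.63), ([297.0, 217.0, 12.0, 17.0], 0.52)]
red_candle [([355.0, 182.0, 23.0, 24.0], 0.56)]
mug [([199.0, 119.0, 40.0, 55.0], 0.69), ([277.0, 179.0, 16.0, 26.0], 0.39)]
spool [([405.0, 134.0, 34.0, 36.0], 0.76)]
```

View pics/scene0.png

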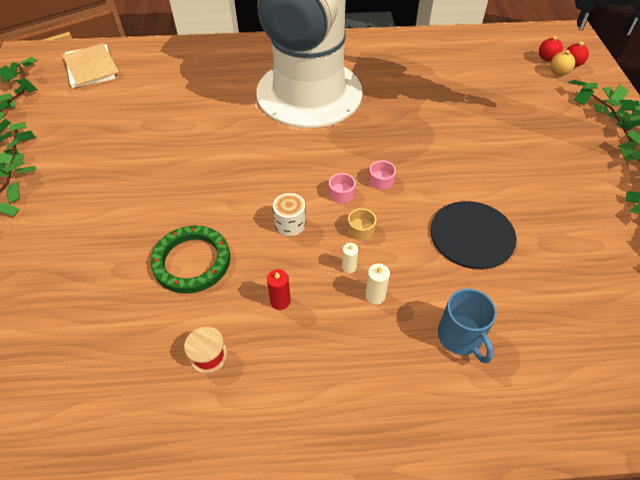

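View pics/top0.png

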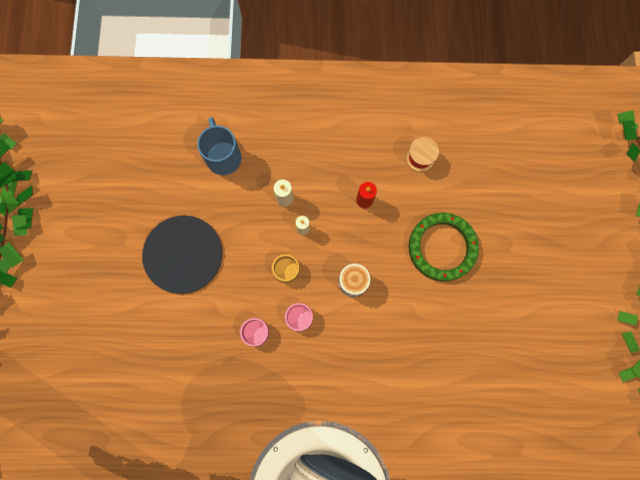

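Scene (scene/top pixels):
- Slate: (473,235)/(183,254).
- Wreath: (190,258)/(444,247).
- Log: (289,214)/(355,279).
- Dish candidates: brass (362,223)/(285,268), which I choose. The pink cups at (342,188) and (382,175), top (299,317) and (254,332), are out.
- Candle candidates: large ivory (377,284)/(283,190), which I choose. The small ivory (349,258)/(302,224) and the red candle (279,289)/(367,194) are out.

```bash
cat >> h.py <<'E'
def circ(pts):
    A=np.c_[2*pts,np.ones(len(pts))]; b=(pts**2).sum(1); x=np.linalg.lstsq(A,b,rcond=None)[0]
    return x[0],x[1],np.sqrt(x[2]+x[0]**2+x[1]**2)
def topfit(s,W,box,zlo,zhi,pad=6):
    l,t,w,h=box; l,t=max(0,int(l)-pad),max(0,int(t)-pad); w,h=int(w)+2*pad,int(h)+2*pad
    sub=W[t:t+h,l:l+w].copy(); m=(sub[...,2]>zlo)&(sub[...,2]<zhi)
    n,lab,st,_=cv2.connectedComponentsWithStats(m.astype(np.uint8))
    if n<2:return None
    k=1+np.argmax(st[1:,4]); m=lab==k
    p=sub[m][:,:2].astype(np.float32)
    (c,r)=cv2.minEnclosingCircle(p); return np.round([*c,2*r,*p.mean(0),np.nanmedian(sub[m][:,2])],4).tolist(),int(m.sum())
E
python3 - <<'E'
from h import *
for n in("top","scene"):
    s=snapshot(n); W=cloud(s)
    B={"wreath":[(407,211,74,73),(154,224,75,70),.012,.022],"log":[(338,261,30,38),(272,195,34,38),.052,.07],
    "dish":[(271,254,30,30),(346,209,30,32),.026,.045],"candle":[(272,178,22,30),(366,264,22,40),.07,.09],"small":[(295,215,14,18),(339,244,22,31),.03,.08],
    "red":[(355,182,23,24),(266,268,27,43),.07,.09],"mug":[(199,119,40,55),(435,288,58,75),.08,.1],"spool":[(405,134,34,36),(185,324,45,52),.04,.055]}
    for k,(a,b,lo,hi) in B.items(): print(n,k,topfit(s,W,a if n=="top" else b,lo,hi))
    bx=(140,210,90,90) if n=="top" else (425,195,100,80)
    f=s["frame"]; g=np.zeros(f.shape[:2],np.uint8); g[bx[1]:bx[1]+bx[3],bx[0]:bx[0]+bx[2]]=1
    m=(g>0)&(f.max(-1)<90)&(f.max(-1).astype(int)-f.min(-1)<25)
    c=max(cv2.findContours(m.astype(np.uint8),0,1)[0],key=cv2.contourArea)
    P=np.array([raypt(s,*q[0],.008)[:2] for q in c]); print(n,"slate",circ(P), cv2.minEnclosingCircle(P.astype(np.float32)))
    # brass rim, via colour at z=.034
    fr=cv2.resize(f[150:310,230:400] if n=="top" else f[150:320,260:410],None,fx=4,fy=3.5) if 0 else cv2.resize(f[165:335,230:400] if n=="top" else f[150:320,250:420],(595,595),interpolation=cv2.INTER_CUBIC)
    cv2.imwrite(f"pics/crop_{n}.png",fr)
E
```

```text
top wreath ([0.5124, -0.2595, 0.1511, 0.5104, -0.2595, 0.0195], 1566)
top log ([0.4325, -0.0648, 0.0639, 0.4319, -0.0647, 0.0601], 758)
top dish ([0.4571, 0.0791, 0.0584, 0.4571, 0.0798, 0.0329], 168)
top candle ([0.6163, 0.0876, 0.0391, 0.6154, 0.0865, 0.0797], 254)
top small ([0.5496, 0.0454, 0.0298, 0.5469, 0.0443, 0.0597], 186)
top red ([0.6157, -0.0901, 0.0387, 0.6142, -0.0896, 0.08], 253)
top mug ([0.7146, 0.2293, 0.0975, 0.709, 0.2266, 0.0904], 367)
top spool ([0.7162, -0.2158, 0.0664, 0.7156, -0.2155, 0.0478], 654)
top slate (np.float64(0.4881647855990914), np.float64(0.3041436850551563), np.float64(0.08371279747003949)) ((0.48769697546958923, 0.30445176362991333), 0.08521558344364166)
scene wreath ([0.5125, -0.2601, 0.1526, 0.5177, -0.259, 0.0193], 2123)
scene log ([0.4329, -0.0646, 0.0655, 0.4362, -0.0646, 0.0595], 672)
scene dish ([0.4584, 0.0796, 0.0611, 0.459, 0.0794, 0.032], 231)
scene candle ([0.6179, 0.0869, 0.039, 0.6206, 0.0862, 0.079], 345)
scene small ([0.55, 0.0454, 0.0305, 0.5554, 0.0444, 0.0588], 281)
scene red ([0.6168, -0.0898, 0.0385, 0.6191, -0.0895, 0.079], 351)
scene mug ([0.7091, 0.2264, 0.0816, 0.7099, 0.2263, 0.0893], 637)
scene spool ([0.7162, -0.2161, 0.0658, 0.7172, -0.2151, 0.047], 1111)
scene slate (np.float64(0.4901007770078802), np.float64(0.30274730319181475), np.float64(0.08465030575006968)) ((0.4901101887226105, 0.30282503366470337), 0.08654733002185822)
```

View pics/crop_top.png

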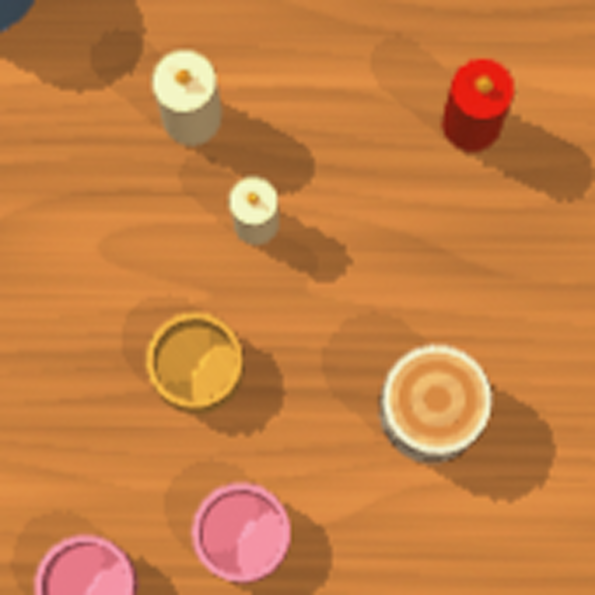

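View pics/crop_scene.png

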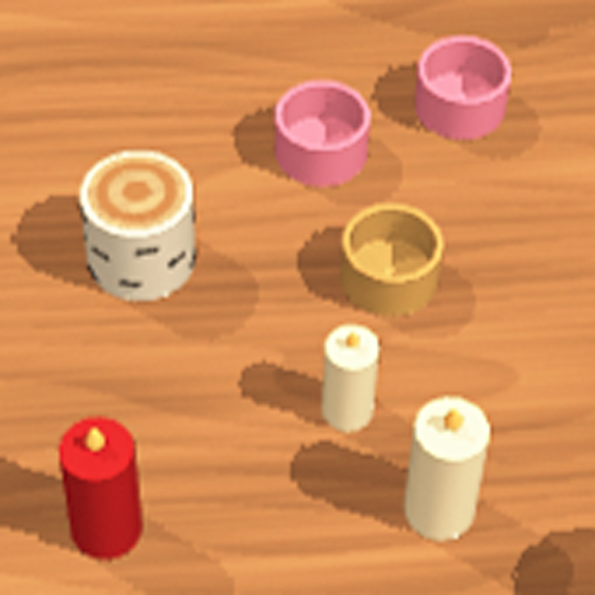

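The crops confirm it: the brass dish is at crop-top (195,360) and the larger ivory candle at (185,82). The smaller ivory (253,200) and the pink cups are distinct. I'm moving to the wreath, aiming for the -y side of its band.

```bash
python3 -m creep '[[0.06,[0.04,-0.02,0],0],[0.06,[0.04,-0.02,0],0],[0.06,[0.04,-0.02,0],0],[0.06,[0.04,-0.02,0],0],[0.06,[0.04,-0.02,0],0]]'
python3 -m creep '[[0.06,[0.04,-0.02,0],0],[0.06,[0.04,-0.02,0],0],[0.06,[0.04,-0.02,0],0],[0.06,[0,-0.05,0],0],[0.06,[0,-0.05,0],0]]'
python3 -m creep '[[0.06,[0,-0.05,0],0],[0.06,[0,-0.05,0],0],[0.06,[0,-0.05,0],0],[0.06,[0,-0.05,0],0],[0.06,[0,-0.05,0],0]]'
python3 -m creep '[[0.06,[0,-0.05,0],0],[0.06,[0,-0.05,0],0],[0.06,[0,-0.05,0],0],[0.06,[0,-0.05,0],0],[0.06,[0,-0.05,0],0]]'
python3 -m creep '[[0.06,[0,-0.05,0],0],[0.06,[0,-0.05,0],0],[0.06,[0,-0.05,0],0],[0.06,[0,0,0],0],[0.06,[0,0,0],0]]'
```

```text
time: 1.5
ee_pos: [0.3656, 0.5021, 0.2114]
eef_rot: [-11.7, 90.0, 63.1]
ft_force: [1.0, 1.1, -0.2]
opening: 0.0602
time: 2.0
ee_pos: [0.485, 0.3416, 0.2106]
eef_rot: [175.3, 90.0, -109.9]
ft_force: [0.9, -0.2, -0.2]
opening: 0.0599
time: 2.5
ee_pos: [0.4839, 0.0912, 0.2115]
eef_rot: [-73.4, 90.0, 1.4]
ft_force: [1.9, 0.0, -0.3]
opening: 0.0601
time: 3.0
ee_pos: [0.4838, -0.1591, 0.2115]
eef_rot: [-95.3, 90.0, -20.5]
ft_force: [1.6, 0.3, -0.3]
opening: 0.0597
time: 3.5
ee_pos: [0.4838, -0.3079, 0.211]
eef_rot: [55.3, 90.0, 130.0]
ft_force: [-0.4, 0.2, -0.0]
opening: 0.0597
```

```bash
python3 -m creep '[[0.06,[0.006,-0.0065,-0.04],0],[0.06,[0.006,-0.0065,-0.04],0],[0.06,[0,0,-0.04],0],[0.06,[0,0,-0.03],0],[0.06,[0,0,0],0]]'
python3 - <<'E'
from h import *
s=snapshot("top");cv2.imwrite("pics/t1.png",cv2.resize(s["frame"][150:350,350:550],(600,600)))
s=snapshot("scene");cv2.imwrite("pics/s1.png",cv2.resize(s["frame"][150:350,80:280],(600,600)))
E
```

```text
time: 4.0
ee_pos: [0.4944, -0.3171, 0.0581]
eef_rot: [65.4, 89.6, 140.3]
ft_force: [-0.2, -0.3, 0.4]
opening: 0.0598
```

View pics/s1.png

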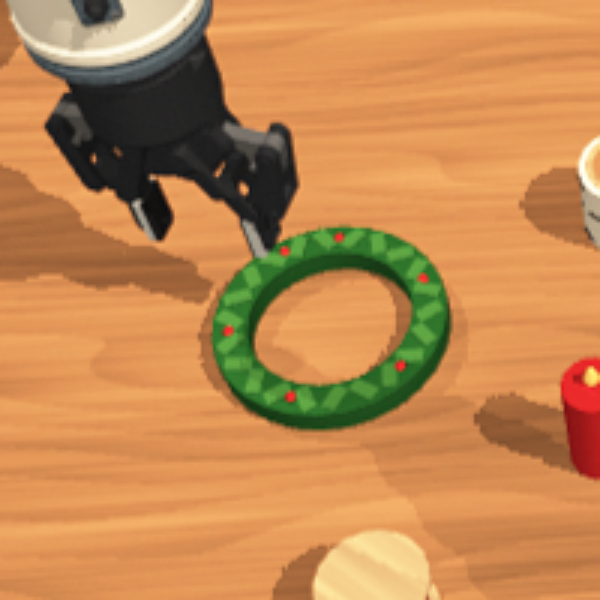

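Run:
```python
from h import *
s=snapshot("scene");o=observe();print(o["ee_pos"])
for p in ([0.4944,-.3171,.058],[.4958,-.3211,.01],[.5125,-.2598,.01]):
    u,v=proj(s,p); print((u-80)*3,(v-150)*3)
```

```text
[ 0.49698763 -0.31975924  0.06286093]
226.0767489053949 262.6197363585626
238.58560962654914 309.71202810433317
331.83437793876624 324.8978983116492
```

View pics/t1.png

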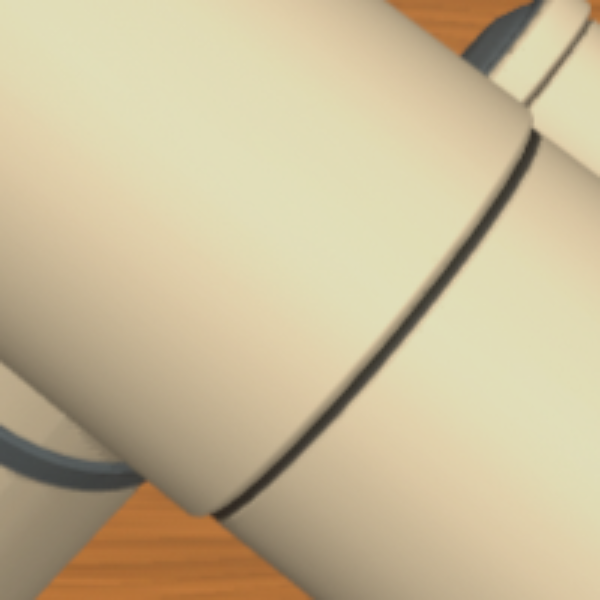

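The TCP projects between the fingers at crop (226,262), and the ring centre at (332,325), as measured. The top view is hidden by the arm. Descending and gripping.

```bash
python3 -m creep '[[0.06,[-0.001,-0.001,-0.02],0],[0.06,[0,0,-0.02],0],[0.06,[0,0,-0.01],0],[0.06,[0,0,-0.007],0],[0.06,[0,0,0],0]]'
python3 -m creep '[[0.06,[0,0,0],0],[0.0,[0,0,0],0],[0.0,[0,0,0],0],[0.0,[0,0,0],0],[0.0,[0,0,0],0]]'
python3 -m creep '[[0.0,[0,0,0],0],[0.0,[0,0,0],0],[0.0,[0,0,0],0],[0.0,[0,0,0],0]]'
python3 - <<'E'
from h import *
s=snapshot("scene");cv2.imwrite("pics/s2.png",cv2.resize(s["frame"][150:350,80:280],(600,600)))
E
```

```text
time: 4.65
ee_pos: [0.4954, -0.321, 0.0046]
eef_rot: [-110.6, 90.0, -35.8]
ft_force: [-0.3, -0.0, 0.2]
opening: 0.06
time: 5.15
ee_pos: [0.4953, -0.321, 0.0045]
eef_rot: [-114.5, 90.0, -39.8]
ft_force: [-0.2, 0.1, 0.0]
opening: 0.0016
time: 5.55
ee_pos: [0.4952, -0.3209, 0.0043]
eef_rot: [109.1, 90.0, -176.2]
ft_force: [0.0, 0.3, 0.8]
opening: -0.0002
```

View pics/s2.png

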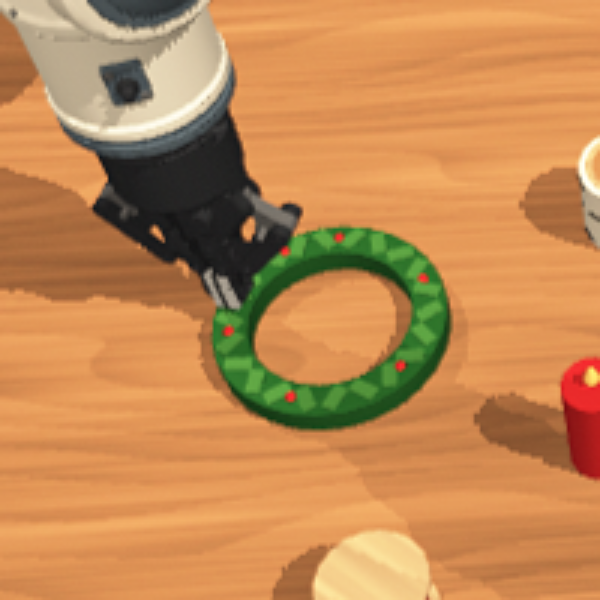

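Run:
```python
from h import *
s=snapshot("scene");W=cloud(s);o=observe();print(o["ee_pos"],o["opening"])
u,v=proj(s,o["ee_pos"]);print(u,v)
cv2.imwrite("pics/s3.png",cv2.resize(s["frame"][215:275,130:210],(800,600),interpolation=cv2.INTER_CUBIC))
for r in range(236,262,2): print(r,[tuple(np.round(W[r,c]*1000).astype(int)) for c in range(144,170,3)])
```

```text
[ 0.49517126 -0.32095268  0.0042535 ] 4.924738397939612e-05
160.37677223226038 254.6908563091416
236 [(np.int64(506), np.int64(-331), np.int64(78)), (np.int64(505), np.int64(-326), np.int64(77)), (np.int64(509), np.int64(-319), np.int64(82)), (np.int64(517), np.int64(-310), np.int64(92)), (np.int64(509), np.int64(-309), np.int64(80)), (np.int64(508), np.int64(-304), np.int64(79)), (np.int64(514), np.int64(-296), np.int64(87)), (np.int64(516), np.int64(-290), np.int64(88)), (np.int64(518), np.int64(-284), np.int64(89))]
238 [(np.int64(504), np.int64(-333), np.int64(71)), (np.int64(506), np.int64(-327), np.int64(72)), (np.int64(508), np.int64(-321), np.int64(75)), (np.int64(511), np.int64(-315), np.int64(77)), (np.int64(510), np.int64(-310), np.int64(76)), (np.int64(507), np.int64(-306), np.int64(71)), (np.int64(517), np.int64(-296), np.int64(83)), (np.int64(516), np.int64(-291), np.int64(82)), (np.int64(519), np.int64(-285), np.int64(86))]
240 [(np.int64(507), np.int64(-334), np.int64(68)), (np.int64(506), np.int64(-329), np.int64(67)), (np.int64(503), np.int64(-325), np.int64(62)), (
[... 3840 characters left out ...]
int64(512), np.int64(-330), np.int64(17)), (np.int64(514), np.int64(-323), np.int64(20)), (np.int64(514), np.int64(-318), np.int64(19)), (np.int64(515), np.int64(-312), np.int64(19)), (np.int64(507), np.int64(-310), np.int64(9)), (np.int64(501), np.int64(-307), np.int64(-1))]
260 [(np.int64(502), np.int64(-353), np.int64(0)), (np.int64(503), np.int64(-347), np.int64(0)), (np.int64(502), np.int64(-342), np.int64(-2)), (np.int64(517), np.int64(-329), np.int64(18)), (np.int64(520), np.int64(-322), np.int64(21)), (np.int64(517), np.int64(-318), np.int64(17)), (np.int64(517), np.int64(-312), np.int64(17)), (np.int64(509), np.int64(-310), np.int64(5)), (np.int64(506), np.int64(-306), np.int64(0))]
```

View pics/s3.png

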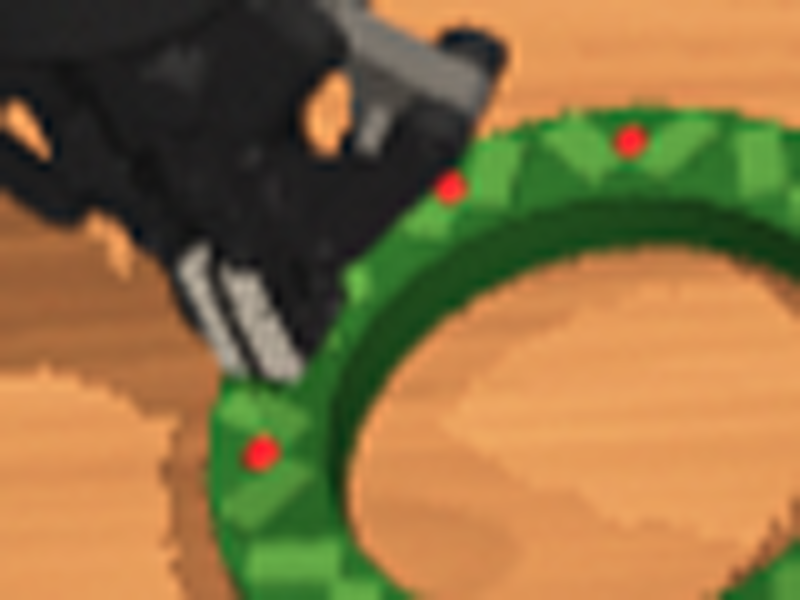

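The fingers closed fully just above the band: their tips end at crop (260,380) on the wreath top. That doesn't match the reported TCP z of 4 mm, so I'll raise and compare the shut fingertips with the reported TCP.

```bash
python3 -m creep '[[0.0,[0,0,0.04],0],[0.0,[0,0,0.04],0],[0,[0,0,0],0],[0,[0,0,0],0],[0,[0,0,0],0]]'
python3 - <<'E'
from h import *
s=snapshot("scene");W=cloud(s);o=observe();print({k:np.round(v,4).tolist() for k,v in o.items()})
p=np.array(o["ee_pos"]);print(proj(s,p))
m=(np.abs(W[...,0]-p[0])<.05)&(np.abs(W[...,1]-p[1])<.05)&(W[...,2]>.05)
Q=W[m];i=np.argsort(Q[:,2])[:40];print(np.round(Q[i][::3],3)); print(np.argwhere(m)[i][:5])
x=cv2.resize(s["frame"][175:275,100:220],(720,600),interpolation=cv2.INTER_CUBIC)
u,v=proj(s,p);cv2.circle(x,(int((u-100)*6),int((v-175)*6)),4,(255,0,255),-1)
cv2.imwrite("pics/s4.png",x)
E
```

```text
time: 6.15
ee_pos: [0.4947, -0.3205, 0.0835]
eef_rot: [67.1, 89.9, 141.8]
ft_force: [-1.2, 0.4, -0.4]
opening: -0.0001
{'time': 6.2, 'joint_pos': [-38.7464, 34.0421, 89.9359, -0.0013, 56.1302, -113.5191], 'joint_velocities': [0.0385, 0.2866, -0.1121, -0.0372, 0.1887, -0.047], 'effort': [0.031, -88.9403, -29.0447, 0.0002, -0.005, -0.0001], 'ee_pos': [0.4946, -0.3205, 0.0832], 'eef_rot': [67.0312, 89.8918, 141.8046], 'ft_force': [-0.8586, 1.1335, -0.1814], 'torque': [0.012, -0.0581, 0.0011], 'opening': 0.0001}
(np.float64(149.9624011117291), np.float64(229.34953099237094))
[[ 0.504 -0.316  0.104]
 [ 0.506 -0.325  0.107]
 [ 0.507 -0.318  0.108]
 [ 0.503 -0.316  0.109]
 [ 0.506 -0.316  0.109]
 [ 0.503 -0.33   0.11 ]
 [ 0.504 -0.326  0.111]
 [ 0.507 -0.32   0.111]
 [ 0.504 -0.315  0.112]
 [ 0.498 -0.335  0.113]
 [ 0.5   -0.308  0.113]
 [ 0.496 -0.307  0.113]
 [ 0.504 -0.329  0.114]
 [ 0.505 -0.321  0.115]]
[[226 149]
 [225 149]
 [226 144]
 [226 143]
 [226 146]]
```

View pics/s4.png

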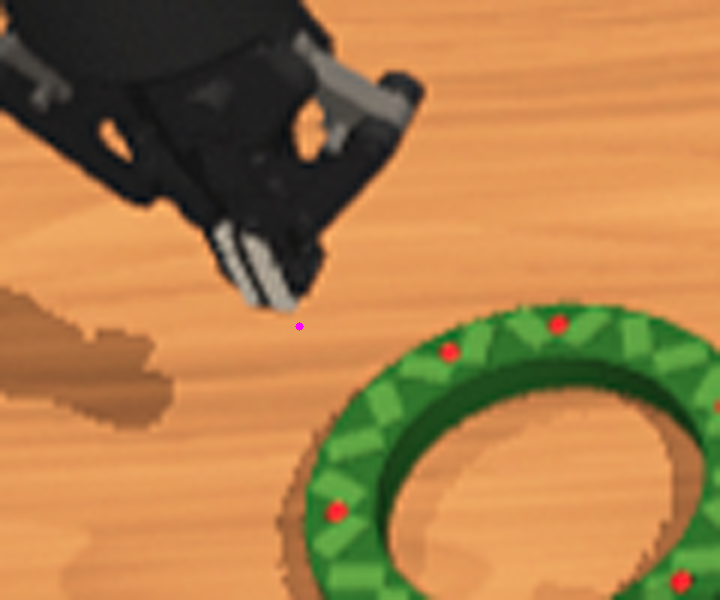

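```bash
python3 - <<'E'
from h import *
s=snapshot("scene");W=cloud(s);o=observe();p=np.array(o["ee_pos"])
R,t=RT(s);c=-R.T@t
for u,v in [(147,226.5),(149,226),(144,226)]:
    d=R.T@np.array([(u-s["cx"])/s["fx"],(v-s["cy"])/s["fy"],1]);k=(p[0]+.010-c[0])/d[0];q=c+k*d;print(u,v,q-p)
print(np.round(W[215:230,147],3))
E
python3 -m creep '[[0.0,[0,-0.03,-0.02],0],[0.0,[0,-0.03,-0.02],0],[0,[0,0,-0.02],0],[0,[0,0,-0.015],0],[0,[0,0,0],0]]'
python3 -m creep '[[0.0,[0,0,-0.004],0],[0.0,[0,0,-0.004],0],[0,[0,0,-0.004],0],[0,[0,0,0],0],[0,[0,0,0],0]]'
```

```text
147 226.5 [0.01       0.00136345 0.02070907]
149 226 [0.01       0.00518851 0.02178984]
144 226 [ 0.01       -0.00343827  0.02257796]
[[ 0.506 -0.31   0.137]
 [ 0.504 -0.312  0.132]
 [ 0.504 -0.313  0.129]
 [ 0.505 -0.313  0.128]
 [ 0.503 -0.314  0.123]
 [ 0.503 -0.315  0.12 ]
 [ 0.504 -0.315  0.118]
 [ 0.505 -0.316  0.116]
 [ 0.506 -0.316  0.115]
 [ 0.505 -0.317  0.111]
 [ 0.506 -0.317  0.11 ]
 [ 0.505 -0.318  0.106]
 [ 0.419 -0.358 -0.   ]
 [ 0.42  -0.358 -0.002]
 [ 0.422 -0.358 -0.003]]
time: 6.75
ee_pos: [0.4938, -0.3794, 0.0067]
eef_rot: [61.6, 89.7, 136.4]
ft_force: [0.3, -0.9, 0.9]
opening: 0.0002
time: 7.25
ee_pos: [0.4953, -0.3809, -0.0025]
eef_rot: [-115.7, 90.0, -40.9]
ft_force: [0.1, 0.4, 0.7]
opening: 0.0001
```

```bash
python3 -m creep '[[0.0,[0,0,-0.004],0],[0.0,[0,0,-0.004],0],[0,[0,0,-0.002],0],[0,[0,0,0],0],[0,[0,0,0],0]]'
python3 -m creep '[[0,[0,0,-0.001],0],[0,[0,0,0],0]]'
python3 -m creep '[[0,[0,0,-0.001],0],[0,[0,0,0],0]]'
python3 -m creep '[[0,[0,0,-0.001],0],[0,[0,0,0],0]]'
python3 -m creep '[[0,[0,0,-0.001],0],[0,[0,0,0],0]]'
```

```text
time: 7.75
ee_pos: [0.4952, -0.3809, -0.0128]
eef_rot: [63.7, 90.0, 138.4]
ft_force: [-0.6, -0.1, 1.6]
opening: -0.0001
time: 7.95
ee_pos: [0.4952, -0.3809, -0.0137]
eef_rot: [-120.9, 90.0, -46.1]
ft_force: [0.0, -0.1, 0.7]
opening: -0.0001
time: 8.15
ee_pos: [0.4951, -0.3809, -0.0148]
eef_rot: [62.8, 90.0, 137.6]
ft_force: [-0.9, 0.2, -0.2]
opening: -0.0001
time: 8.35
ee_pos: [0.4951, -0.3809, -0.0158]
eef_rot: [66.7, 90.0, 141.4]
ft_force: [0.4, 0.5, -1.0]
opening: -0.0001
time: 8.55
ee_pos: [0.4951, -0.3809, -0.0168]
eef_rot: [57.2, 90.0, 132.0]
ft_force: [0.7, 0.5, -0.3]
opening: 0.0001
```

```bash
for i in 1; do
python3 -m creep '[[0,[0,0,-0.001],0],[0,[0,0,0],0]]'
python3 -m creep '[[0,[0,0,-0.001],0],[0,[0,0,0],0]]'
python3 -m creep '[[0,[0,0,-0.001],0],[0,[0,0,0],0]]'
done | grep -E "ee_pos|ft"
```

```text
ee_pos: [0.4951, -0.3809, -0.0179]
ft_force: [0.5, -0.3, 0.4]
ee_pos: [0.4951, -0.3809, -0.0188]
ft_force: [0.4, 0.1, -0.6]
ee_pos: [0.4951, -0.3809, -0.0198]
ft_force: [0.4, -0.1, -0.2]
```

```bash
for i in 1; do
python3 -m creep '[[0,[0,0,-0.001],0],[0,[0,0,0],0]]'
python3 -m creep '[[0,[0,0,-0.001],0],[0,[0,0,0],0]]'
done | grep -E "ee_pos|ft"
python3 - <<'E'
from h import *
s=snapshot("scene");x=cv2.resize(s["frame"][200:300,80:200],(720,600),interpolation=cv2.INTER_CUBIC);cv2.imwrite("pics/s5.png",x)
E
```

```text
ee_pos: [0.4952, -0.381, -0.02]
ft_force: [-4.3, 2.3, 14.0]
ee_pos: [0.4952, -0.381, -0.0201]
ft_force: [-6.9, 4.9, 31.3]
```

View pics/s5.png

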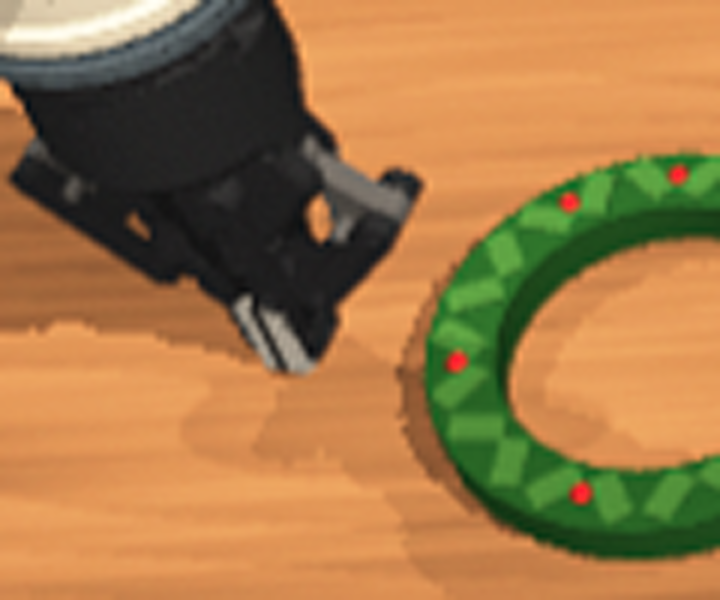

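Contact came at reported z = -0.020, so the real fingertips sit 20 mm above the reported TCP. I'll apply that offset everywhere and redo the grasp.

```bash
python3 -m creep '[[0.0,[0,0,0.04],0],[0.06,[0,0,0.03],0],[0.06,[0,0.03,0],0],[0.06,[0,0.03,0],0],[0.06,[0,0,0],0]]'
python3 -m creep '[[0.06,[0,0,0],0],[0.06,[0,0,0],0],[0.06,[0,0,-0.03],0],[0.06,[0,0,-0.02],0],[0.06,[0,0,0],0]]'
python3 -m creep '[[0.06,[0,0,-0.005],0],[0.06,[0,0,-0.005],0],[0.06,[0,0,-0.003],0],[0.06,[0,0,-0.002],0],[0.06,[0,0,0],0]]'
```

```text
time: 10.1
ee_pos: [0.4945, -0.3176, 0.0484]
eef_rot: [55.1, 89.9, 130.0]
ft_force: [-0.2, -0.4, -0.0]
opening: 0.0584
time: 10.6
ee_pos: [0.4939, -0.3208, -0.004]
eef_rot: [67.1, 89.8, 141.8]
ft_force: [-0.2, -0.3, -0.2]
opening: 0.0602
time: 11.1
ee_pos: [0.4952, -0.321, -0.0167]
eef_rot: [-117.2, 90.0, -42.5]
ft_force: [-0.5, -0.4, -0.2]
opening: 0.0601
```

```bash
python3 -m creep '[[0.0,[0,0,0],0],[0.0,[0,0,0],0],[0.0,[0,0,0],0],[0.0,[0,0,0],0],[0.0,[0,0,0],0]]'
python3 -m creep '[[0.0,[0,0,0],0],[0.0,[0,0,0],0],[0.0,[0,0,0],0],[0.0,[0,0,0],0]]'
python3 - <<'E'
from h import *
s=snapshot("scene");cv2.imwrite("pics/s6.png",cv2.resize(s["frame"][150:350,80:280],(600,600)))
E
```

```text
time: 11.6
ee_pos: [0.4954, -0.3211, -0.0162]
eef_rot: [-118.5, 90.0, -43.8]
ft_force: [-0.7, -0.2, 7.2]
opening: 0.0216
time: 12.0
ee_pos: [0.4954, -0.3212, -0.0162]
eef_rot: [-118.4, 90.0, -43.6]
ft_force: [-0.4, 1.5, 5.9]
opening: 0.0217
```

View pics/s6.png

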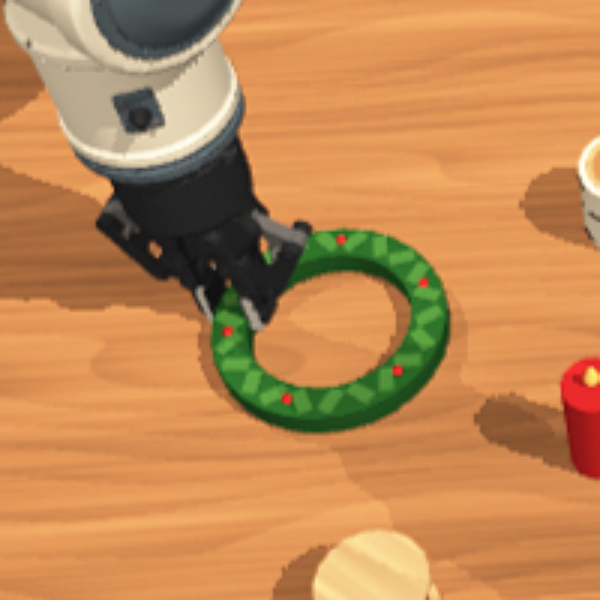

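The wreath is pinched (22 mm), with the fingers straddling the band at crop (235,310). Lifting and carrying it to the slate.

```bash
python3 -m creep '[[0.0,[0,0,0.02],0],[0.0,[0,0,0.04],0],[0.0,[0,0,0.05],0],[0.0,[0,0,0.05],0],[0.0,[0,0,0],0]]'
python3 -m creep '[[0.0,[-0.003,0.03,0],0],[0.0,[-0.003,0.04,0],0],[0.0,[-0.003,0.04,0],0],[0.0,[-0.003,0.04,0],0],[0.0,[-0.003,0.04,0],0]]'
python3 -m creep '[[0.0,[-0.003,0.04,0],0],[0.0,[-0.003,0.04,0],0],[0.0,[-0.0025,0.04,0],0],[0.0,[0,0.04,0],0],[0.0,[0,0.04,0],0]]'
python3 -m creep '[[0.0,[0,0.04,0],0],[0.0,[0,0.04,0],0],[0.0,[0,0.04,0],0],[0.0,[0,0.03,0],0],[0.0,[0,0.02,0],0]]'
python3 -m creep '[[0.0,[0,0.0033,0],0],[0.0,[0,0,0],0],[0.0,[0,0,0],0],[0.0,[0,0,-0.04],0],[0.0,[0,0,-0.04],0]]'
python3 -m creep '[[0.0,[0,0,-0.02],0],[0.0,[0,0,0],0],[0.0,[0,0,0],0]]'
cat > wr.py <<'E'
from h import *
import sys
s=snapshot("scene");W=cloud(s);f=s["frame"].astype(int)
g=(f[...,1]>f[...,2]+15)&(f[...,1]>f[...,0]+15)&(W[...,1]>.1)&(W[...,1]<.5)&(W[...,0]>.3)&(W[...,0]<.65)
P=W[g]; print(len(P)); 
zt=np.nanpercentile(P[:,2],90); T=P[P[:,2]>zt-.006]
A=np.c_[T[:,:2]-T[:,:2].mean(0),np.ones(len(T))];k=np.linalg.lstsq(A,T[:,2],rcond=None)[0];print("top z",k[2],"tilt deg",np.degrees(k[:2]))
print("mec",cv2.minEnclosingCircle(T[:,:2].astype(np.float32)))
# robust fit of ring: outer r .075, inner .052
from scipy.optimize import least_squares
c0=np.array(cv2.minEnclosingCircle(T[:,:2].astype(np.float32))[0])
def res(c):
    r=np.hypot(*(T[:,:2]-c).T); return np.maximum(0,r-.075)+np.maximum(0,.052-r)
print("band",least_squares(res,c0,diff_step=1e-3).x)
cv2.imwrite(sys.argv[1],cv2.resize(s["frame"][130:330,370:570],(600,600),interpolation=cv2.INTER_CUBIC))
E
python3 wr.py pics/s7.png
```

```text
time: 12.55
ee_pos: [0.4978, -0.323, 0.1499]
eef_rot: [-113.4, 89.4, -38.6]
ft_force: [0.0, -0.4, -2.5]
opening: 0.0217
time: 13.05
ee_pos: [0.4796, -0.1294, 0.1431]
eef_rot: [81.7, 90.0, 156.5]
ft_force: [0.9, -0.5, -0.5]
opening: 0.0219
time: 13.55
ee_pos: [0.4712, 0.0706, 0.1432]
eef_rot: [140.7, 90.0, -144.6]
ft_force: [1.4, -0.5, -0.8]
opening: 0.0212
time: 14.05
ee_pos: [0.4712, 0.2412, 0.1431]
eef_rot: [75.7, 90.0, 150.6]
ft_force: [0.3, -1.2, -1.2]
opening: 0.0209
time: 14.55
ee_pos: [0.4728, 0.2416, 0.0633]
eef_rot: [-56.3, 89.8, 18.4]
ft_force: [1.8, -0.6, -1.0]
opening: 0.0214
time: 14.85
ee_pos: [0.4719, 0.2417, 0.0438]
eef_rot: [132.5, 90.0, -152.8]
ft_force: [-0.8, -0.3, -1.4]
opening: 0.0215
2204
top z 0.08111994933237832 tilt deg [-0.85645846 -0.71659311]
mec ((0.4932129383087158, 0.3012135624885559), 0.07591663300991058)
band [0.49142227 0.30586822]
```

View pics/s7.png

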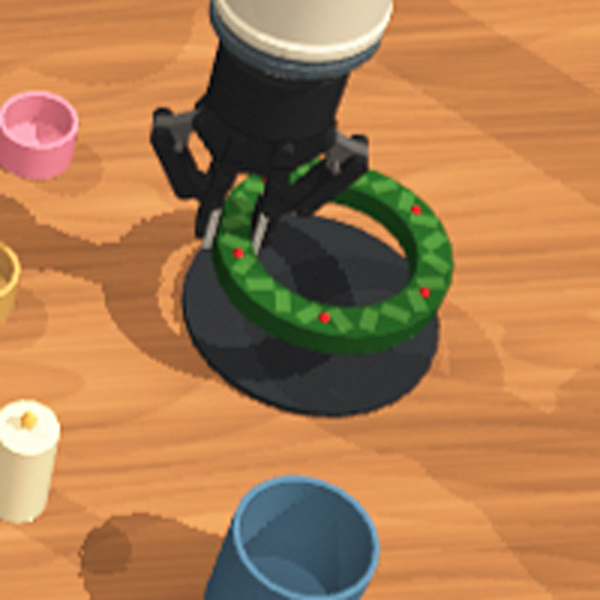

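```bash
python3 -m creep '[[0.0,[0,0,-0.02],0],[0.0,[0,0,-0.02],0],[0.0,[0,0,-0.01],0],[0.0,[0,0,0],0],[0.0,[0,0,0],0]]'
python3 wr.py pics/s8.png
python3 - <<'E'
from h import *
s=snapshot("scene");f=s["frame"].astype(int);W=cloud(s)
m=(f.max(-1)<90)&(f.max(-1)-f.min(-1)<22)&(np.abs(W[...,2]-.008)<.008)&(np.hypot(W[...,0]-.489,W[...,1]-.3035)<.1)
m=cv2.morphologyEx(m.astype(np.uint8),cv2.MORPH_OPEN,np.ones((2,2)))
P=W[m>0];d=np.hypot(P[:,0]-.489,P[:,1]-.3035);print(len(P))
# front arc boundary: furthest per angular bin
a=np.arctan2(P[:,1]-.3035,P[:,0]-.489)
for b in np.arange(-3.1,3.1,.4):
    k=(a>b)&(a<b+.4)&(d>.06)
    if k.sum()>3: print(round(b+.2,1),round(d[k].max(),4),k.sum())
E
```

```text
time: 15.4
ee_pos: [0.4722, 0.2425, -0.0058]
eef_rot: [-54.6, 89.9, 20.2]
ft_force: [0.9, 0.4, -1.1]
opening: 0.0216
2076
top z 0.03176026661214821 tilt deg [-0.94720373 -1.05510076]
mec ((0.4937564730644226, 0.301554411649704), 0.07568126916885376)
band [0.49130579 0.30635076]
1775
-1.7 0.0842 55
-1.3 0.0855 80
-0.9 0.0866 94
-0.5 0.0855 94
-0.1 0.086 90
0.3 0.0866 77
0.7 0.0861 65
1.1 0.088 41
1.5 0.0872 7
```

View pics/s8.png

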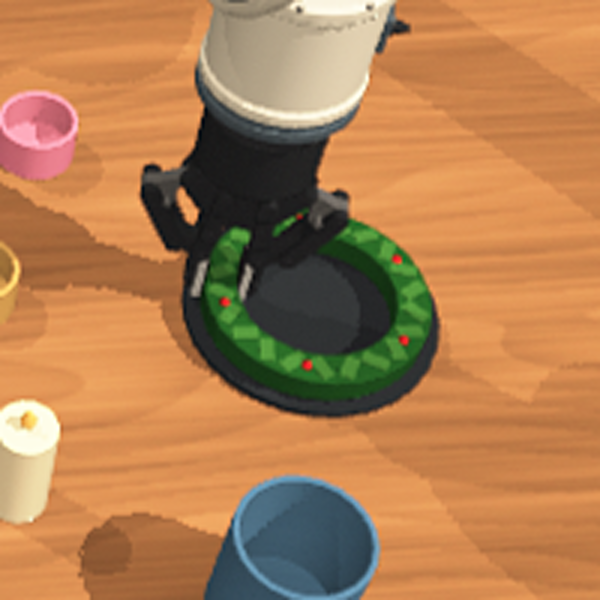

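```bash
cat > gap.py <<'E'
from h import *
from scipy.optimize import least_squares
C=np.array([.489,.3040])
for cam in("scene","top"):
    s=snapshot(cam);f=s["frame"].astype(int);W=cloud(s);near=np.hypot(W[...,0]-C[0],W[...,1]-C[1])<.105
    g=(f[...,1]>f[...,2]+12)&(f[...,1]>f[...,0]+12)&near&(W[...,2]>.022)
    dk=(f.max(-1)<90)&(f.max(-1)-f.min(-1)<22)&near&(abs(W[...,2]-.008)<.008)
    dk=cv2.morphologyEx(dk.astype(np.uint8),cv2.MORPH_OPEN,np.ones((2,2)))>0
    for nm,m,R in(("wreath",g,.075),("slate",dk,.086)):
        P=W[m][:,:2]
        if len(P)<50: print(cam,nm,"few");continue
        D=P-C;a=np.arctan2(D[:,1],D[:,0]);d=np.hypot(*D.T);E=[]
        for b in np.arange(-np.pi,np.pi,.2):
            k=np.where((a>b)&(a<b+.2)&(d>R-.014))[0]
            if len(k)>=6: E.append(P[k[np.argsort(d[k])[-3]]])
        E=np.array(E)
        if len(E)<4: print(cam,nm,"fewE");continue
        r=least_squares(lambda c:np.hypot(*(E-c).T)-R+.001,C,loss="soft_l1",f_scale=.0015);print(cam,nm,len(E),np.round(r.x,4),circ(E))
E
python3 gap.py
```

```text
scene wreath 26 [0.4944 0.3021] (np.float64(0.4945388069963272), np.float64(0.30216107547079935), np.float64(0.07372090436871853))
scene slate 17 [0.4896 0.3049] (np.float64(0.49001350920348724), np.float64(0.30484681406350234), np.float64(0.08466076202049845))
top wreath few
top slate few
```

```bash
cat > ov.py <<'E'
from h import *
import sys
def ov(s,circs,box,name,k=8):
    l,t,w,h=box;x=cv2.resize(s["frame"][t:t+h,l:l+w],(w*k,h*k),interpolation=cv2.INTER_CUBIC)
    for (cx,cy,z,r,col) in circs:
        pts=[[((np.array(proj(s,[cx+r*np.cos(a),cy+r*np.sin(a),z]))-[l,t])+.5)*k] for a in np.linspace(0,2*np.pi,120)]
        cv2.polylines(x,[np.int32(pts)],True,col,1)
    cv2.imwrite(name,x)
if __name__=="__main__":
    s=snapshot("scene")
    ov(s,[(.4895,.3045,.008,.086,(255,255,255)),(.4944,.3021,.0315,.075,(255,0,255)),(.4895,.3045,.0315,.075,(0,255,255))],(425,190,95,75),sys.argv[1])
E
python3 ov.py pics/o1.png
```

```text
(no output)
```

View pics/o1.png

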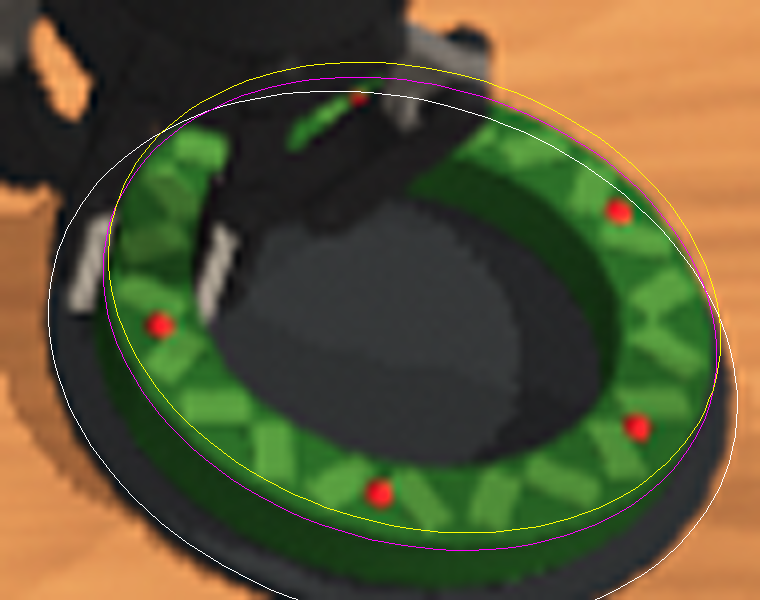

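```bash
python3 -m creep '[[0.0,[-0.0045,0.0015,0],0],[0.0,[0,0,0],0],[0.0,[0,0,-0.001],0],[0.0,[0,0,-0.001],0],[0.0,[0,0,0],0]]'
python3 -m creep '[[0.0,[0,0,-0.001],0],[0.0,[0,0,0],0]]'
python3 gap.py
sed -i 's/(.4895,.3045,.008,.086/(.489,.304,.008,.086/;s/(.4895,.3045,.0315/(.489,.304,.028/;s/(.4944,.3021,.0315/(.490,.3036,.028/;s/(425,190,95,75)/(425,195,95,75)/' ov.py; python3 ov.py pics/o2.png
```

```text
time: 16.15
ee_pos: [0.4672, 0.244, -0.0083]
eef_rot: [-39.5, 90.0, 35.3]
ft_force: [-3.2, 1.0, 13.7]
opening: 0.0215
time: 16.35
ee_pos: [0.4672, 0.244, -0.0084]
eef_rot: [-49.1, 90.0, 25.6]
ft_force: [-7.6, -1.5, 35.6]
opening: 0.0216
scene wreath 28 [0.4891 0.3039] (np.float64(0.48981337620621895), np.float64(0.3039777519955629), np.float64(0.0733569197357097))
scene slate 17 [0.4895 0.3047] (np.float64(0.49000452162552427), np.float64(0.3046573351015758), np.float64(0.08462366732110148))
top wreath few
top slate few
```

View pics/o2.png

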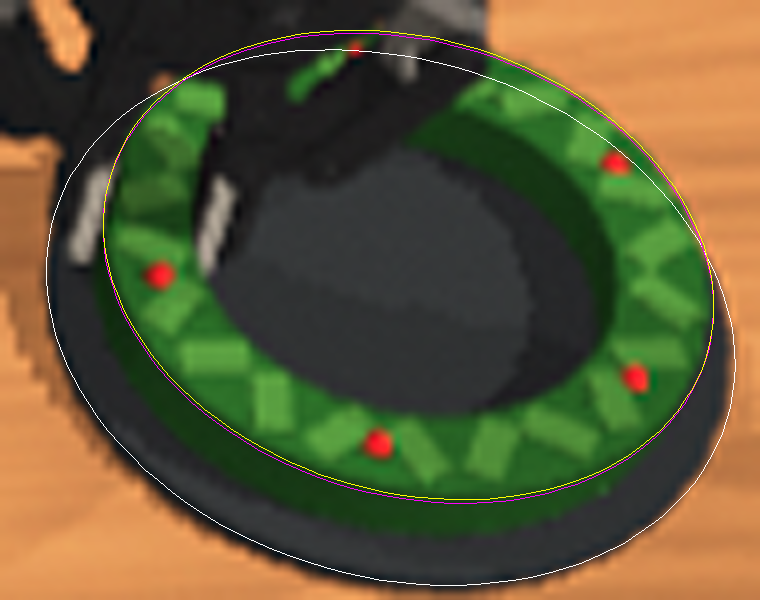

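Centred to about 1 mm and seated. I'll relieve the press, then release and retreat.

```bash
python3 -m creep '[[0.0,[0,0,0.002],0],[0.05,[0,0,0],0],[0.05,[0,0,0],0],[0.05,[0,0,0],0],[0.05,[0,0,0],0]]'
python3 -m creep '[[0.05,[0,0,0.02],0],[0.05,[0,0,0.04],0],[0.05,[0,0,0.05],0],[0.085,[0,-0.04,0.02],0],[0.085,[0,-0.04,0],0]]'
python3 -m creep '[[0.085,[-0.008,-0.05,0],0],[0.085,[-0.008,-0.05,0],0],[0.085,[-0.008,-0.05,0],0],[0.085,[-0.008,-0.05,0],0],[0.085,[0,-0.03,0],0]]'
python3 -m creep '[[0.085,[0,0,0],0],[0.085,[0,0,0],0]]'
python3 gap.py
python3 - <<'E'
from h import *
from ov import ov
s=snapshot("top");ov(s,[(.489,.304,.008,.086,(255,255,255)),(.489,.304,.028,.075,(255,0,255)),(.489,.304,.028,.052,(255,0,255))],(135,205,95,95),"pics/o3.png",6)
W=cloud(s);print(topfit(s,W,(140,210,85,85),.022,.034,0))
s=snapshot("scene");W=cloud(s);print(topfit(s,W,(425,195,95,75),.022,.034,0),topfit(s,W,(272,195,34,38),.052,.07,3))
E
```

```text
time: 17.0
ee_pos: [0.4671, 0.2438, -0.0079]
eef_rot: [128.1, 90.0, -157.2]
ft_force: [0.1, -0.6, -0.1]
opening: 0.0503
time: 17.5
ee_pos: [0.4688, 0.1639, 0.1252]
eef_rot: [-62.9, 89.7, 12.0]
ft_force: [0.8, -0.4, -0.4]
opening: 0.0767
time: 18.0
ee_pos: [0.4343, -0.0662, 0.1223]
eef_rot: [120.4, 90.0, -164.9]
ft_force: [0.3, 0.0, 0.3]
opening: 0.0852
time: 18.2
ee_pos: [0.4354, -0.0641, 0.1222]
eef_rot: [62.3, 90.0, 137.0]
ft_force: [-0.3, -0.5, 0.3]
opening: 0.0849
scene wreath 32 [0.4888 0.3038] (np.float64(0.4888148056152277), np.float64(0.3037822686343483), np.float64(0.07395332515348006))
scene slate 19 [0.4898 0.3051] (np.float64(0.4912017214427498), np.float64(0.30461022746817124), np.float64(0.08379032636957338))
top wreath 32 [0.4872 0.3033] (np.float64(0.4871830177548911), np.float64(0.3033269654315713), np.float64(0.07390987921230203))
top slate 28 [0.4871 0.3029] (np.float64(0.4865258506158193), np.float64(0.3022982222909857), np.float64(0.08352454689208667))
([0.4877, 0.3036, 0.1514, 0.486, 0.3034, 0.0282], 2028)
([0.4875, 0.3036, 0.1537, 0.4928, 0.3032, 0.0275], 1949) ([0.4336, -0.0643, 0.0662, 0.4363, -0.0647, 0.0597], 676)
```

View pics/o3.png

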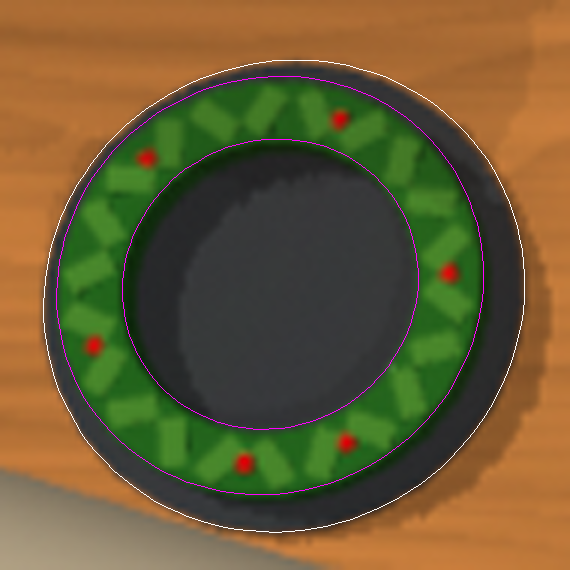

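The wreath is centred on the slate, with an even dark margin in the top view. Next is the log.

```bash
python3 -m creep '[[0.085,[-0.0027,-0.0006,-0.03],0],[0.085,[0,0,-0.03],0],[0.085,[0,0,-0.02],0],[0.085,[0,0,0],0],[0.085,[0,0,0],0]]'
python3 - <<'E'
from h import *
s=snapshot("scene");cv2.imwrite("pics/s9.png",cv2.resize(s["frame"][130:280,215:365],(600,600)))
E
```

```text
time: 18.9
ee_pos: [0.4329, -0.0637, 0.0425]
eef_rot: [89.1, 90.0, 163.9]
ft_force: [-0.2, 0.4, 0.2]
opening: 0.0849
```

View pics/s9.png

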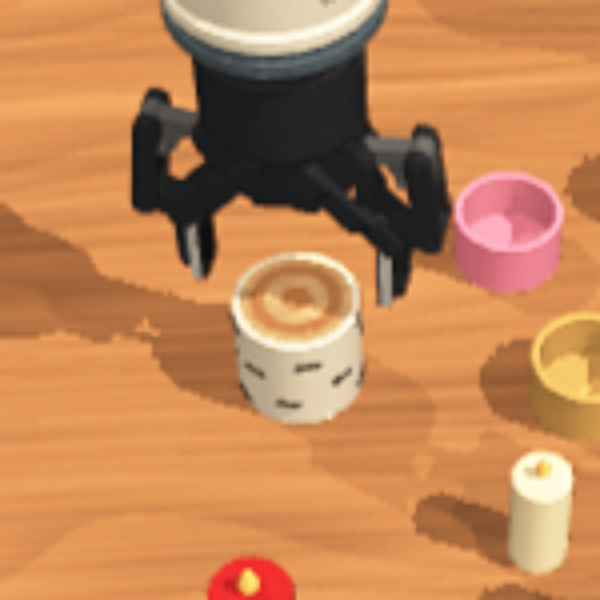

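```bash
python3 -m creep '[[0.085,[0,-0.001,-0.015],0],[0.085,[0,0,-0.01],0],[0.085,[0,0,-0.01],0],[0.085,[0,0,-0.003],0],[0.085,[0,0,0],0]]'
python3 -m creep '[[0.03,[0,0,0],0],[0.03,[0,0,0],0],[0.03,[0,0,0],0],[0.03,[0,0,0],0],[0.03,[0,0,0],0]]'
python3 -m creep '[[0.03,[0,0,0],0],[0.03,[0,0,0],0],[0.03,[0,0,0],0],[0.03,[0,0,0],0]]'
python3 - <<'E'
from h import *
s=snapshot("scene");cv2.imwrite("pics/s10.png",cv2.resize(s["frame"][130:280,215:365],(600,600)))
E
```

```text
time: 19.45
ee_pos: [0.4327, -0.0651, 0.004]
eef_rot: [89.7, 90.0, 164.4]
ft_force: [-0.6, 0.1, 0.0]
opening: 0.0856
time: 19.95
ee_pos: [0.433, -0.0653, 0.0049]
eef_rot: [-91.4, 90.0, -16.6]
ft_force: [-2.1, 1.0, 11.6]
opening: 0.0629
time: 20.35
ee_pos: [0.4331, -0.0653, 0.005]
eef_rot: [-91.5, 89.9, -16.7]
ft_force: [-2.0, 0.3, 12.0]
opening: 0.0627
```

View pics/s10.png

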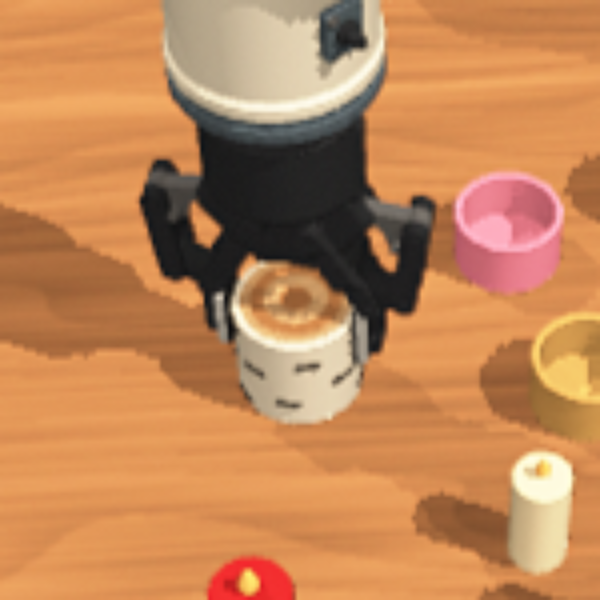

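```bash
python3 -m creep '[[0.03,[0,0,0.02],0],[0.03,[0,0,0.04],0],[0.03,[0,0,0.04],0],[0.03,[0,0.02,0],0],[0.03,[0,0.04,0],0]]'
python3 -m creep '[[0.03,[0.01,0.04,0],0],[0.03,[0.01,0.04,0],0],[0.03,[0.01,0.04,0],0],[0.03,[0.01,0.04,0],0],[0.03,[0.01,0.04,0],0]]'
python3 -m creep '[[0.03,[0.005,0.04,0],0],[0.03,[0,0.04,0],0],[0.03,[0,0.02,0],0],[0.03,[0,0.009,0],0],[0.03,[0,0,0],0]]'
python3 -m creep '[[0.03,[0,0,-0.02],0],[0.03,[0,0,-0.02],0],[0.03,[0,0,-0.01],0],[0.03,[0,0,0],0],[0.03,[0,0,0],0]]'
cat > lg.py <<'E'
from h import *
from ov import ov
import sys
s=snapshot("scene");W=cloud(s);z0=float(sys.argv[2])
f=s["frame"].astype(int)
near=(np.hypot(W[...,0]-.488,W[...,1]-.3036)<.06)&(abs(W[...,2]-z0)<.008)&(f.max(-1)>110)
P=W[near];print(len(P),np.median(P[:,2]),cv2.minEnclosingCircle(P[:,:2].astype(np.float32)),P.mean(0))
T=P;A=np.c_[T[:,:2]-T[:,:2].mean(0),np.ones(len(T))];k=np.linalg.lstsq(A,T[:,2],rcond=None)[0];print("tilt",np.degrees(k[:2]))
ov(s,[(.488,.3036,.028,.052,(255,0,255)),(.488,.3036,z0,.032,(0,255,255)),(.488,.3036,z0-.06,.032,(0,255,255))],(420,160,100,100),sys.argv[1],6)
E
python3 lg.py pics/l1.png 0.110
```

```text
time: 20.9
ee_pos: [0.4343, -0.0061, 0.1059]
eef_rot: [-87.4, 89.8, -12.8]
ft_force: [1.1, -0.1, -2.0]
opening: 0.0626
time: 21.4
ee_pos: [0.4829, 0.1966, 0.1046]
eef_rot: [-80.6, 90.0, -5.8]
ft_force: [1.0, -1.0, -1.5]
opening: 0.0626
time: 21.9
ee_pos: [0.4877, 0.3043, 0.1043]
eef_rot: [-64.7, 90.0, 10.1]
ft_force: [-0.1, -1.0, -1.2]
opening: 0.0628
time: 22.4
ee_pos: [0.4882, 0.3033, 0.0548]
eef_rot: [-80.6, 90.0, -5.9]
ft_force: [0.2, 0.5, -0.9]
opening: 0.0627
707 0.10937576580754925 ((0.49865055084228516, 0.3041648268699646), 0.04141858592629433) [0.49424722 0.30322004 0.10923491]
tilt [-1.87780656  0.40752596]
```

View pics/l1.png

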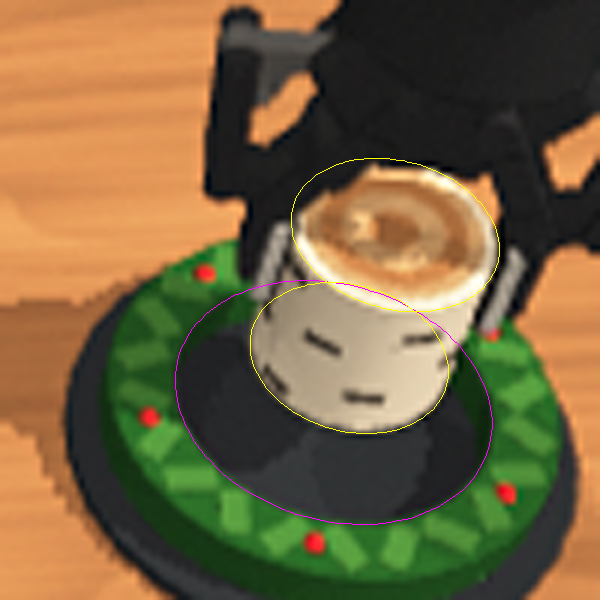

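The log matches its predicted outline over the wreath centre. Lowering.

```bash
python3 -m creep '[[0.03,[0,0,-0.015],0],[0.03,[0,0,-0.012],0],[0.03,[0,0,-0.01],0],[0.03,[0,0,0],0],[0.03,[0,0,0],0]]'
python3 lg.py pics/l2.png 0.073
python3 -m creep '[[0.03,[0,0,-0.002],0],[0.03,[0,0,-0.001],0],[0.03,[0,0,0],0]]'
python3 -m creep '[[0.03,[0,0,-0.001],0],[0.03,[0,0,0],0]]'
python3 -m creep '[[0.03,[0,0,-0.001],0],[0.03,[0,0,0],0]]'
```

```text
time: 22.95
ee_pos: [0.4879, 0.3037, 0.0173]
eef_rot: [137.2, 90.0, -148.0]
ft_force: [-0.5, -1.3, -1.6]
opening: 0.0625
650 0.07197881133410275 ((0.49394384026527405, 0.30172064900398254), 0.037848200649023056) [0.49424998 0.30329982 0.07183877]
tilt [-2.03150781  0.46773574]
time: 23.3
ee_pos: [0.4878, 0.3038, 0.0143]
eef_rot: [-123.5, 90.0, -48.7]
ft_force: [0.2, -0.2, -1.9]
opening: 0.0625
time: 23.5
ee_pos: [0.4878, 0.3038, 0.0132]
eef_rot: [125.0, 90.0, -160.2]
ft_force: [-0.5, -0.3, -1.9]
opening: 0.0624
time: 23.7
ee_pos: [0.4879, 0.3038, 0.013]
eef_rot: [-54.3, 90.0, 20.5]
ft_force: [-3.2, -1.8, 13.6]
opening: 0.0625
```

View pics/l2.png

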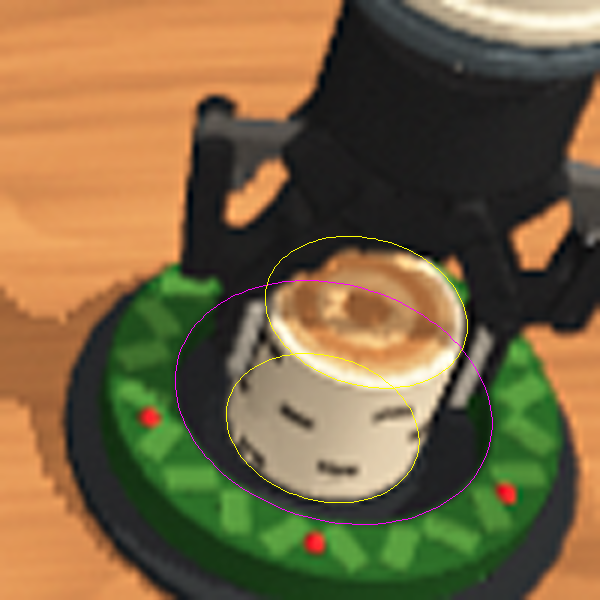

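```bash
python3 -m creep '[[0.075,[0,0,0.0005],0],[0.075,[0,0,0],0],[0.085,[0,0,0],0],[0.085,[0,0,0],0],[0.085,[0,0,0],0]]'
python3 -m creep '[[0.085,[0,0,0.015],0],[0.085,[0,0,0.02],0],[0.085,[0,0,0.04],0],[0.085,[0,0,0.04],0],[0.085,[0,-0.03,0],0]]'
python3 -m creep '[[0.085,[-0.006,-0.04,0],0],[0.085,[-0.008,-0.05,0],0],[0.085,[-0.008,-0.05,0],0],[0.085,[-0.008,-0.04,0],0],[0.085,[0,-0.014,0],0]]'
python3 -m creep '[[0.085,[0,0,0],0],[0.085,[0,0,0],0]]'
python3 - <<'E'
from h import *
from ov import ov
C=[(.488,.3036,.008,.086,(255,255,255)),(.488,.3036,.028,.075,(255,0,255)),(.488,.3036,.068,.032,(0,255,255))]
for n,b in(("top",(130,195,105,100)),("scene",(420,170,105,105))):
    s=snapshot(n);W=cloud(s);ov(s,C,b,f"pics/l3{n}.png",5)
    print(n,"log",topfit(s,W,b,.062,.075,0),"wreath",topfit(s,W,b,.022,.034,0))
    print("dish",topfit(s,W,(271,254,30,30) if n=="top" else (346,209,30,32),.026,.045,3))
a=cv2.imread("pics/l3top.png");b=cv2.imread("pics/l3scene.png");h=500;cv2.imwrite("pics/l3.png",cv2.resize(np.hstack([a[:h,:520],b[:h,:520]]),(800,385)))
E
```

```text
time: 24.2
ee_pos: [0.4879, 0.3037, 0.0127]
eef_rot: [143.4, 90.0, -141.8]
ft_force: [-0.1, 0.2, -0.8]
opening: 0.0851
time: 24.7
ee_pos: [0.4907, 0.2768, 0.1326]
eef_rot: [-47.8, 89.5, 27.1]
ft_force: [0.8, -0.0, -0.6]
opening: 0.0852
time: 25.2
ee_pos: [0.4566, 0.0781, 0.1278]
eef_rot: [130.1, 89.9, -155.3]
ft_force: [0.3, 1.1, 0.2]
opening: 0.085
time: 25.4
ee_pos: [0.4583, 0.0812, 0.1279]
eef_rot: [-37.9, 90.0, 36.9]
ft_force: [-0.9, 0.1, 0.1]
opening: 0.0852
top log ([0.4877, 0.3037, 0.0652, 0.4867, 0.3029, 0.0685], 759) wreath ([0.4873, 0.3048, 0.1489, 0.4933, 0.3349, 0.0283], 1214)
dish ([0.4497, 0.0575, 0.0258, 0.4486, 0.055, 0.0332], 27)
scene log ([0.4887, 0.304, 0.0672, 0.4904, 0.3027, 0.0678], 697) wreath ([0.4877, 0.304, 0.1523, 0.5003, 0.2993, 0.0276], 1710)
dish ([0.4581, 0.08, 0.0607, 0.4592, 0.0794, 0.0319], 237)
```

View pics/l3.png

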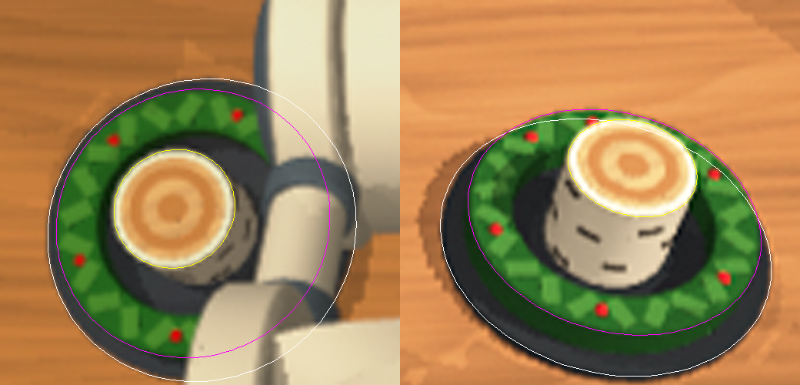

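The log stands centred. Next is the brass dish.

```bash
python3 -m creep '[[0.085,[-0.0008,-0.0017,-0.04],0],[0.085,[0,0,-0.03],0],[0.085,[0,0,-0.02],0],[0.085,[0,0,0],0],[0.085,[0,0,0],0]]'
python3 - <<'E'
from h import *
s=snapshot("scene");cv2.imwrite("pics/s11.png",cv2.resize(s["frame"][130:280,285:435],(600,600)))
E
```

```text
time: 26.0
ee_pos: [0.4573, 0.08, 0.038]
eef_rot: [104.6, 90.0, 179.5]
ft_force: [-0.5, 0.1, 0.1]
opening: 0.085
```

View pics/s11.png

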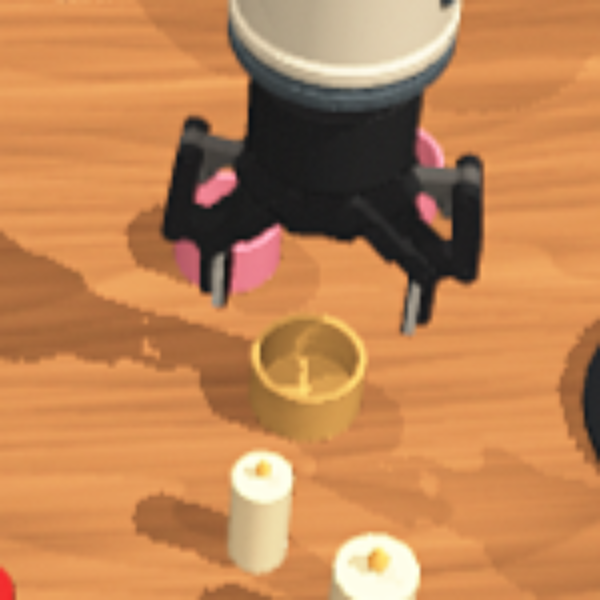

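```bash
python3 -m creep '[[0.085,[0,-0.0005,-0.02],0],[0.085,[0,0,-0.015],0],[0.085,[0,0,-0.01],0],[0.085,[0,0,-0.008],0],[0.085,[0,0,0],0]]'
python3 -m creep '[[0.03,[0,0,0],0],[0.03,[0,0,0],0],[0.03,[0,0,0],0],[0.03,[0,0,0],0],[0.03,[0,0,0],0]]'
python3 -m creep '[[0.03,[0,0,0],0],[0.03,[0,0,0],0],[0.03,[0,0,0],0],[0.03,[0,0,0],0]]'
python3 - <<'E'
from h import *
s=snapshot("scene");cv2.imwrite("pics/s12.png",cv2.resize(s["frame"][130:280,285:435],(600,600)))
E
```

```text
time: 26.55
ee_pos: [0.4573, 0.0789, -0.0154]
eef_rot: [107.1, 90.0, -178.2]
ft_force: [0.5, -0.5, 0.9]
opening: 0.0853
time: 27.05
ee_pos: [0.4577, 0.0789, -0.0142]
eef_rot: [-72.6, 89.9, 2.2]
ft_force: [-2.1, 0.4, 18.3]
opening: 0.0573
time: 27.45
ee_pos: [0.4577, 0.0789, -0.0142]
eef_rot: [-72.8, 89.9, 1.9]
ft_force: [-2.8, 1.9, 17.6]
opening: 0.0572
```

View pics/s12.png

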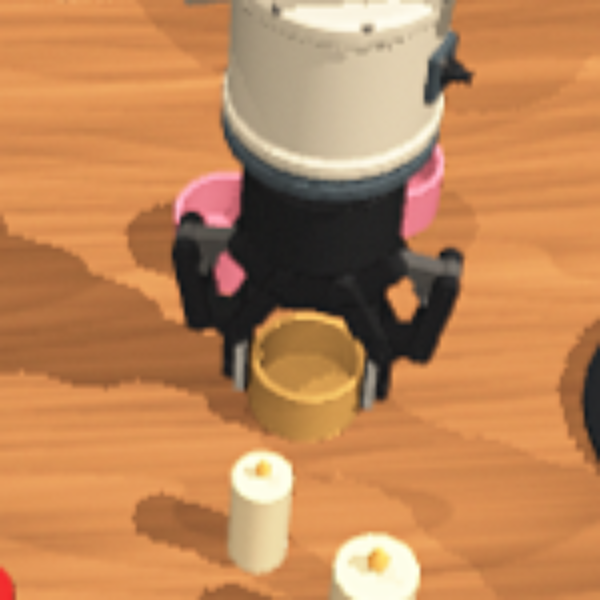

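```bash
python3 -m creep '[[0.03,[0,0,0.02],0],[0.03,[0,0,0.04],0],[0.03,[0,0,0.05],0],[0.03,[0,0.02,0],0],[0.03,[0.005,0.04,0],0]]'
python3 -m creep '[[0.03,[0.01,0.04,0],0],[0.03,[0.01,0.04,0],0],[0.03,[0.005,0.04,0],0],[0.03,[0,0.03,0],0],[0.03,[0,0.015,0],0]]'
python3 -m creep '[[0.03,[0,0,0],0],[0.03,[0,0,0],0],[0.03,[0,0,-0.015],0],[0.03,[0,0,-0.015],0],[0.03,[0,0,0],0]]'
python3 -m creep '[[0.03,[0,0,0],0]]'
cat > ds.py <<'E'
from h import *
from ov import ov
import sys
s=snapshot("scene");z=float(sys.argv[2]);o=observe();x,y=o["ee_pos"][:2]
ov(s,[(.488,.3037,.068,.032,(0,255,255)),(x,y,z,.029,(255,0,255)),(x,y,z+.034,.029,(255,0,255))],(420,130,110,110),sys.argv[1],6)
E
python3 ds.py pics/d1.png 0.080
```

```text
time: 28.0
ee_pos: [0.463, 0.1382, 0.0969]
eef_rot: [-71.1, 89.8, 3.6]
ft_force: [0.2, 0.0, -1.5]
opening: 0.0569
time: 28.5
ee_pos: [0.4872, 0.3062, 0.0951]
eef_rot: [-36.9, 89.9, 38.0]
ft_force: [1.3, 0.4, -1.0]
opening: 0.057
time: 29.0
ee_pos: [0.4863, 0.3018, 0.0635]
eef_rot: [134.5, 89.8, -150.8]
ft_force: [0.5, -0.5, -1.4]
opening: 0.0566
time: 29.1
ee_pos: [0.4873, 0.3028, 0.065]
eef_rot: [138.7, 90.0, -146.6]
ft_force: [1.4, 0.7, -0.4]
opening: 0.0568
```

View pics/d1.png

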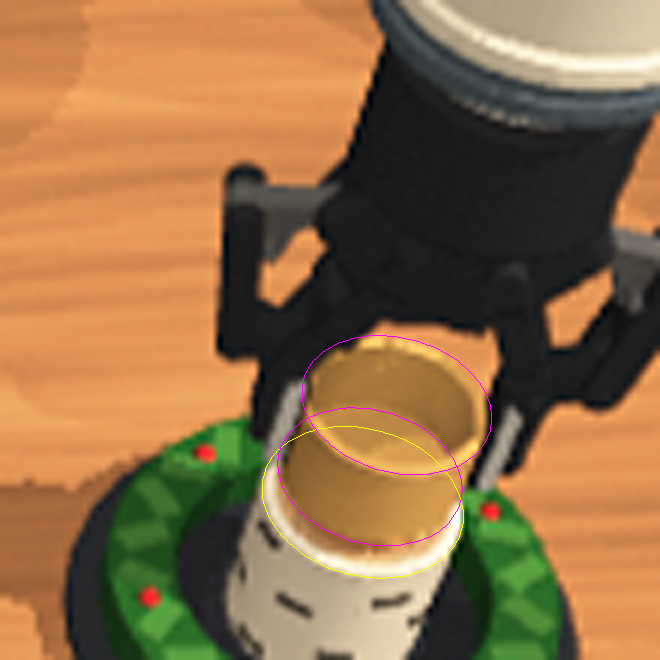

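```bash
python3 -m creep '[[0.03,[0.0003,0.0008,-0.004],0],[0.03,[0,0,-0.004],0],[0.03,[0,0,-0.001],0],[0.03,[0,0,0],0],[0.03,[0,0,0],0]]'
python3 -m creep '[[0.03,[0,0,-0.001],0],[0.03,[0,0,0],0]]'
python3 -m creep '[[0.03,[0,0,-0.001],0],[0.03,[0,0,0],0]]'
python3 ds.py pics/d2.png 0.069
```

```text
time: 29.65
ee_pos: [0.4876, 0.3047, 0.0558]
eef_rot: [-66.0, 90.0, 8.7]
ft_force: [-0.5, -0.3, -2.0]
opening: 0.0569
time: 29.85
ee_pos: [0.4876, 0.3046, 0.0547]
eef_rot: [-167.7, 90.0, -93.0]
ft_force: [0.1, -0.5, -1.9]
opening: 0.0568
time: 30.05
ee_pos: [0.4876, 0.3047, 0.054]
eef_rot: [-49.5, 90.0, 25.2]
ft_force: [-1.1, -1.5, 2.9]
opening: 0.0567
```

View pics/d2.png

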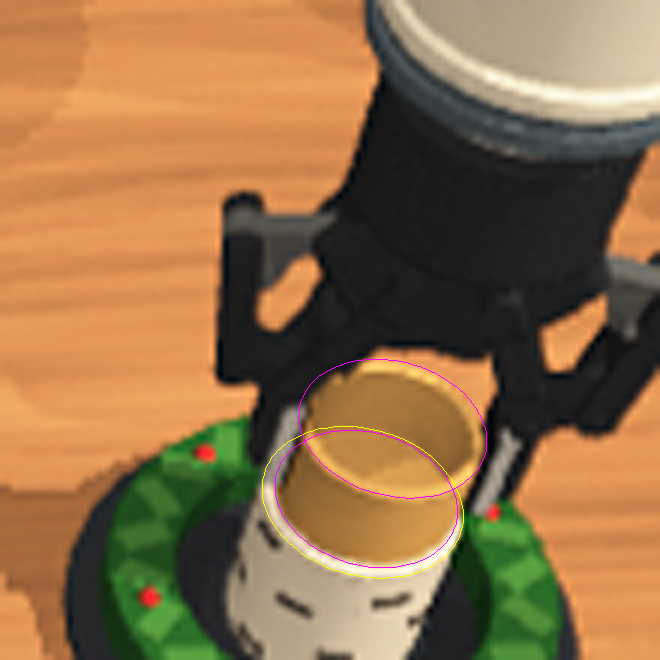

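```bash
python3 -m creep '[[0.03,[0,0,0.002],0],[0.03,[0,-0.001,0],0],[0.03,[0,0,-0.001],0],[0.03,[0,0,-0.001],0],[0.03,[0,0,0],0]]'
python3 -m creep '[[0.075,[0,0,0],0],[0.075,[0,0,0],0],[0.085,[0,0,0],0],[0.085,[0,0,0],0],[0.085,[0,0,0],0]]'
python3 -m creep '[[0.085,[0,0,0.01],0],[0.085,[0,0,0.02],0],[0.085,[0,0,0.04],0],[0.085,[0.01,-0.02,0.04],0],[0.085,[0.02,-0.04,0],0]]'
python3 -m creep '[[0.065,[0.03,-0.04,0],0],[0.065,[0.03,-0.04,0],0],[0.065,[0.03,-0.04,0],0],[0.065,[0.01,-0.037,0],0],[0.065,[0,0,0],0]]'
python3 -m creep '[[0.065,[0,0,0],0]]'
python3 - <<'E'
from h import *
from ov import ov
C=[(.488,.3036,.028,.075,(255,0,255)),(.488,.3037,.068,.032,(0,255,255)),(.488,.3037,.102,.029,(255,255,0))]
for n,b in(("top",(130,195,105,100)),("scene",(420,150,105,105))):
    s=snapshot(n);W=cloud(s);ov(s,C,b,f"pics/l4{n}.png",5)
    print(n,"dish",topfit(s,W,b,.095,.108,0),"log",topfit(s,W,b,.062,.071,0),"wreath",topfit(s,W,b,.022,.034,0))
    print("candle",topfit(s,W,(272,178,22,30) if n=="top" else (366,264,22,40),.07,.09))
a=cv2.imread("pics/l4top.png");b=cv2.imread("pics/l4scene.png");h=500;cv2.imwrite("pics/l4.png",cv2.resize(np.hstack([a[:h,:520],b[:h,:520]]),(800,385)))
cv2.imwrite("pics/s13.png",cv2.resize(s["frame"][180:330,300:450],(600,600)))
E
```

```text
time: 30.6
ee_pos: [0.4876, 0.3036, 0.0539]
eef_rot: [-103.1, 90.0, -28.3]
ft_force: [-1.6, -2.1, 5.2]
opening: 0.057
time: 31.1
ee_pos: [0.4876, 0.3036, 0.0537]
eef_rot: [152.4, 90.0, -132.8]
ft_force: [0.5, 0.3, -0.1]
opening: 0.085
time: 31.6
ee_pos: [0.5196, 0.2457, 0.1696]
eef_rot: [-51.7, 89.5, 23.2]
ft_force: [1.6, 0.2, -1.2]
opening: 0.085
time: 32.1
ee_pos: [0.6192, 0.0822, 0.1644]
eef_rot: [-116.1, 89.9, -41.5]
ft_force: [-1.3, 1.3, -0.2]
opening: 0.0649
time: 32.2
ee_pos: [0.6176, 0.0859, 0.1643]
eef_rot: [-11.4, 90.0, 63.3]
ft_force: [-0.6, 0.7, 0.2]
opening: 0.0649
top dish ([0.5054, 0.3088, 0.0435, 0.5095, 0.3107, 0.1007], 63) log ([0.5087, 0.3082, 0.0022, 0.5087, 0.3082, 0.0702], 2) wreath ([0.5373, 0.3357, 0.0894, 0.5391, 0.3335, 0.0284], 373)
candle None
scene dish ([0.487, 0.3029, 0.0619, 0.489, 0.3034, 0.1], 265) log ([0.4891, 0.3029, 0.0645, 0.5061, 0.2949, 0.0669], 169) wreath ([0.4877, 0.3032, 0.1525, 0.5011, 0.2972, 0.0276], 1550)
candle ([0.6182, 0.0865, 0.0388, 0.6207, 0.0863, 0.0788], 345)
```

View pics/l4.png

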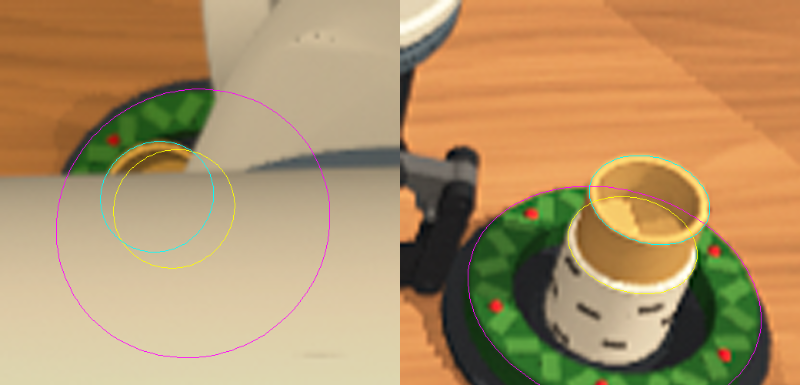

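View pics/s13.png

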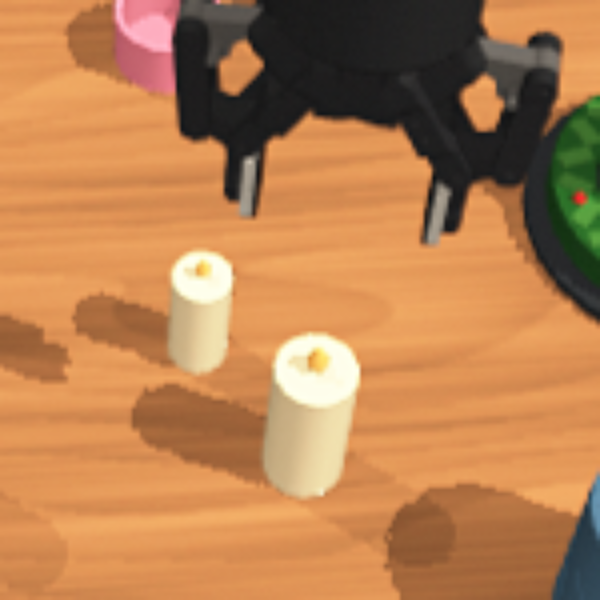

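The dish sits centred on the log and follows the overlay outline. The gripper is now above the larger ivory candle, at crop (315,370); the small one is at (200,275). Descending.

```bash
python3 -m creep '[[0.065,[-0.0005,0.001,-0.03],0],[0.065,[0,0,-0.03],0],[0.065,[0,0,-0.03],0],[0.065,[0,0,-0.01],0],[0.065,[0,0,0],0]]'
python3 - <<'E'
from h import *
s=snapshot("scene");cv2.imwrite("pics/s14.png",cv2.resize(s["frame"][180:330,300:450],(600,600)))
E
```

```text
time: 32.8
ee_pos: [0.616, 0.0886, 0.063]
eef_rot: [105.9, 89.9, -179.2]
ft_force: [-0.1, 0.1, 0.4]
opening: 0.0651
```

View pics/s14.png

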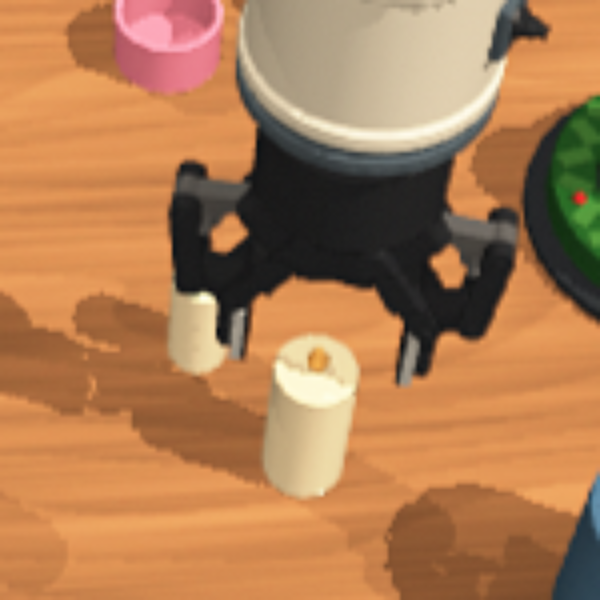

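```bash
python3 -m creep '[[0.065,[0,0,-0.015],0],[0.065,[0,0,-0.015],0],[0.065,[0,0,-0.01],0],[0.065,[0,0,0],0],[0.065,[0,0,0],0]]'
python3 -m creep '[[0.015,[0,0,0],0],[0.015,[0,0,0],0],[0.015,[0,0,0],0],[0.015,[0,0,0],0],[0.015,[0,0,0],0]]'
python3 -m creep '[[0.015,[0,0,0],0],[0.015,[0,0,0],0],[0.015,[0,0,0],0],[0.015,[0,0,0],0]]'
python3 - <<'E'
from h import *
s=snapshot("scene");cv2.imwrite("pics/s15.png",cv2.resize(s["frame"][180:330,300:450],(600,600)))
E
```

```text
time: 33.35
ee_pos: [0.6172, 0.0877, 0.024]
eef_rot: [-84.3, 90.0, -9.5]
ft_force: [-0.0, -0.2, 0.3]
opening: 0.065
time: 33.85
ee_pos: [0.6175, 0.0876, 0.0246]
eef_rot: [-72.9, 89.9, 1.8]
ft_force: [-1.6, -0.4, 6.0]
opening: 0.0369
time: 34.25
ee_pos: [0.6175, 0.0876, 0.0246]
eef_rot: [-74.2, 89.9, 0.5]
ft_force: [-0.8, -0.3, 6.0]
opening: 0.0363
```

View pics/s15.png

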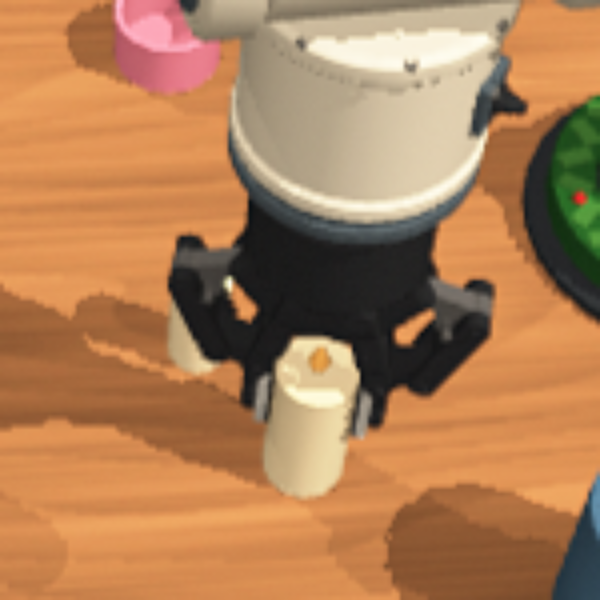

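```bash
python3 -m creep '[[0.015,[0,0,0.02],0],[0.015,[0,0,0.04],0],[0.015,[0,0,0.04],0],[0.015,[0,0,0.04],0],[0.015,[0,0,0],0]]'
python3 -m creep '[[0.015,[-0.01,0.02,0],0],[0.015,[-0.02,0.03,0],0],[0.015,[-0.02,0.03,0],0],[0.015,[-0.02,0.03,0],0],[0.015,[-0.02,0.03,0],0]]'
python3 -m creep '[[0.015,[-0.02,0.03,0],0],[0.015,[-0.01,0.03,0],0],[0.015,[-0.01,0.016,0],0],[0.015,[0,0,0],0],[0.015,[0,0,0],0]]'
cat > cd.py <<'E'
from h import *
from ov import ov
import sys
s=snapshot("scene");z=float(sys.argv[2]);o=observe();x,y=o["ee_pos"][:2];print(o["ee_pos"])
ov(s,[(.4875,.3034,.102,.029,(0,255,255)),(.4875,.3034,.102,.025,(0,255,255)),(x,y,z,.019,(255,0,255)),(x,y,z+.08,.019,(255,0,255))],(435,75,95,110),sys.argv[1],5)
E
python3 cd.py pics/c1.png 0.140
```

```text
time: 34.8
ee_pos: [0.62, 0.0878, 0.1696]
eef_rot: [-72.0, 89.5, 2.8]
ft_force: [0.0, -0.2, -1.0]
opening: 0.0365
time: 35.3
ee_pos: [0.526, 0.2286, 0.1635]
eef_rot: [115.8, 90.0, -169.5]
ft_force: [0.5, -0.3, -1.1]
opening: 0.0365
time: 35.8
ee_pos: [0.4869, 0.3036, 0.1636]
eef_rot: [171.9, 90.0, -113.2]
ft_force: [0.6, -0.0, -1.0]
opening: 0.0366
[0.48725835 0.30314598 0.16362979]
```

View pics/c1.png

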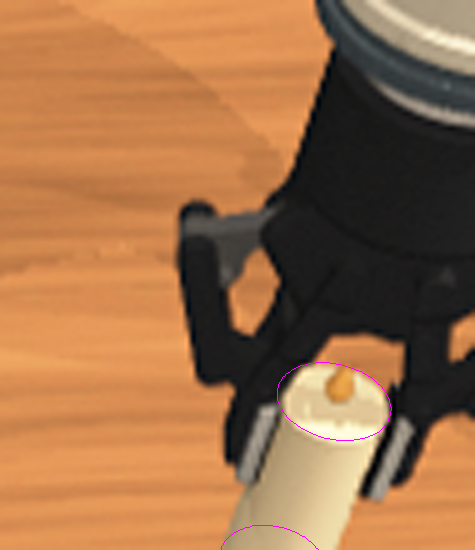

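```bash
sed -i 's/(435,75,95,110)/(425,110,110,110)/' cd.py
python3 -m creep '[[0.015,[0,0,-0.015],0],[0.015,[0,0,-0.015],0],[0.015,[0,0,0],0],[0.015,[0,0,0],0]]'
python3 cd.py pics/c2.png 0.109
```

```text
time: 36.25
ee_pos: [0.4875, 0.303, 0.1339]
eef_rot: [142.9, 90.0, -142.3]
ft_force: [0.2, 0.1, 0.4]
opening: 0.0365
[0.48763047 0.30323731 0.13430311]
```

View pics/c2.png

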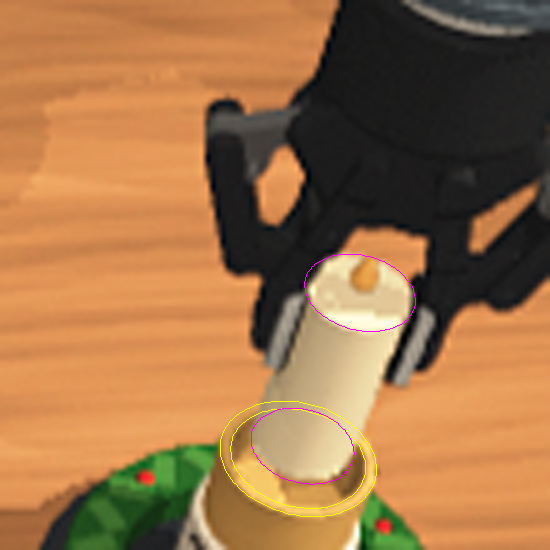

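The candle's base projects concentric with the dish opening. Lowering in.

```bash
python3 -m creep '[[0.015,[0,0,-0.01],0],[0.015,[0,0,-0.01],0],[0.015,[0,0,-0.007],0],[0.015,[0,0,-0.005],0],[0.015,[0,0,0],0]]'
python3 -m creep '[[0.015,[0,0,-0.002],0],[0.015,[0,0,0],0]]'
python3 -m creep '[[0.015,[0,0,-0.001],0],[0.015,[0,0,0],0]]'
python3 -m creep '[[0.015,[0,0,-0.001],0],[0.015,[0,0,0],0]]'
python3 cd.py pics/c3.png 0.074
```

```text
time: 36.8
ee_pos: [0.4866, 0.3034, 0.1009]
eef_rot: [131.7, 89.9, -153.5]
ft_force: [-0.2, -0.0, -1.4]
opening: 0.0368
time: 37.0
ee_pos: [0.4871, 0.3037, 0.0998]
eef_rot: [-41.9, 90.0, 32.9]
ft_force: [-1.0, 0.1, -0.5]
opening: 0.0367
time: 37.2
ee_pos: [0.4871, 0.3036, 0.0989]
eef_rot: [-49.5, 90.0, 25.3]
ft_force: [0.4, 0.6, -0.5]
opening: 0.0363
time: 37.4
ee_pos: [0.487, 0.3036, 0.0977]
eef_rot: [147.2, 90.0, -138.0]
ft_force: [0.1, -0.5, -0.6]
opening: 0.0368
[0.48703506 0.30362072 0.09777298]
```

View pics/c3.png

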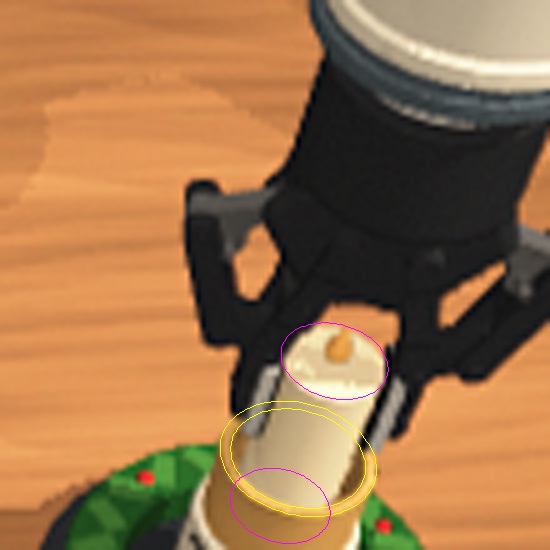

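```bash
python3 -m creep '[[0.015,[0,0,-0.0005],0],[0.015,[0,0,0],0]]'
python3 -m creep '[[0.015,[0,0,-0.0005],0],[0.015,[0,0,0],0]]'
```

```text
time: 37.65
ee_pos: [0.4872, 0.3036, 0.0976]
eef_rot: [-64.6, 90.0, 10.1]
ft_force: [-1.8, -0.8, 5.5]
opening: 0.037
time: 37.85
ee_pos: [0.4873, 0.3037, 0.0975]
eef_rot: [-55.4, 89.9, 19.4]
ft_force: [-3.1, -2.8, 11.6]
opening: 0.0371
```

Seated. Releasing and withdrawing straight up.

```bash
python3 -m creep '[[0.015,[0,0,0.0005],0],[0.065,[0,0,0],0],[0.065,[0,0,0],0],[0.065,[0,0,0],0],[0.065,[0,0,0],0]]'
python3 -m creep '[[0.065,[0,0,0.01],0],[0.065,[0,0,0.02],0],[0.065,[0,0,0.04],0],[0.065,[0,0,0.04],0],[0.065,[0,0,0.03],0]]'
python3 -m creep '[[0.065,[0,-0.04,0],0],[0.065,[0,-0.05,0],0],[0.065,[0,-0.05,0],0],[0.065,[0,-0.05,0],0],[0.065,[0,-0.05,0],0]]'
python3 -m creep '[[0.065,[0,-0.05,0],0],[0.065,[0,-0.05,0],0],[0.065,[0,0,0],0],[0.065,[0,0,0],0],[0.065,[0,0,0],0]]'
python3 - <<'E'
from h import *
for n,b in(("top",(130,185,105,110)),("scene",(420,120,110,135))):
    s=snapshot(n);W=cloud(s)
    print(n,"candle",topfit(s,W,b,.145,.158,0),"dish",topfit(s,W,b,.095,.108,0),"log",topfit(s,W,b,.062,.071,0),"wreath",topfit(s,W,b,.022,.034,0))
    B={"red":[(355,182,23,24),(266,268,27,43),.07,.09],"mug":[(199,119,40,55),(435,288,58,75),.08,.1],"spool":[(405,134,34,36),(185,324,45,52),.04,.055]}
    for k,(p,q,lo,hi) in B.items(): print(n,k,topfit(s,W,p if n=="top" else q,lo,hi))
    cv2.imwrite(f"pics/f_{n}.png",s["frame"])
    l,t,w,h=b;cv2.imwrite(f"pics/fc_{n}.png",cv2.resize(s["frame"][t:t+h,l:l+w],(w*4,h*4),interpolation=cv2.INTER_CUBIC))
E
```

```text
time: 38.35
ee_pos: [0.4871, 0.3036, 0.0972]
eef_rot: [120.9, 90.0, -164.3]
ft_force: [0.1, 0.0, -0.3]
opening: 0.0646
time: 38.85
ee_pos: [0.4874, 0.3038, 0.2406]
eef_rot: [-49.2, 89.9, 25.6]
ft_force: [0.1, 0.5, -0.5]
opening: 0.0651
time: 39.35
ee_pos: [0.4867, 0.0619, 0.2381]
eef_rot: [-75.5, 89.9, -0.7]
ft_force: [0.8, -0.5, 0.6]
opening: 0.0651
time: 39.85
ee_pos: [0.487, -0.0356, 0.2376]
eef_rot: [-32.9, 90.0, 41.9]
ft_force: [0.5, 0.1, -0.3]
opening: 0.0647
top candle ([0.4867, 0.3028, 0.0387, 0.4861, 0.3017, 0.1527], 300) dish ([0.4867, 0.3032, 0.0587, 0.4817, 0.2953, 0.1011], 154) log ([0.4867, 0.3029, 0.0634, 0.4758, 0.289, 0.0671], 103) wreath ([0.4868, 0.3039, 0.1506, 0.4845, 0.3008, 0.0282], 1934)
top red None
top mug ([0.7136, 0.2256, 0.0925, 0.7077, 0.2261, 0.0903], 358)
top spool None
scene candle ([0.4875, 0.3035, 0.0405, 0.4912, 0.3009, 0.1519], 274) dish ([0.4897, 0.3033, 0.0602, 0.499, 0.2976, 0.1004], 273) log ([0.4894, 0.3032, 0.0641, 0.5064, 0.2943, 0.067], 168) wreath ([0.4882, 0.3043, 0.1529, 0.5008, 0.2973, 0.0276], 1545)
scene red ([0.6167, -0.0892, 0.0391, 0.6192, -0.0895, 0.0789], 353)
scene mug ([0.7094, 0.228, 0.0837, 0.7101, 0.2258, 0.0893], 631)
scene spool ([0.7159, -0.2161, 0.0658, 0.7172, -0.2151, 0.0471], 1112)
```

View pics/f_scene.png

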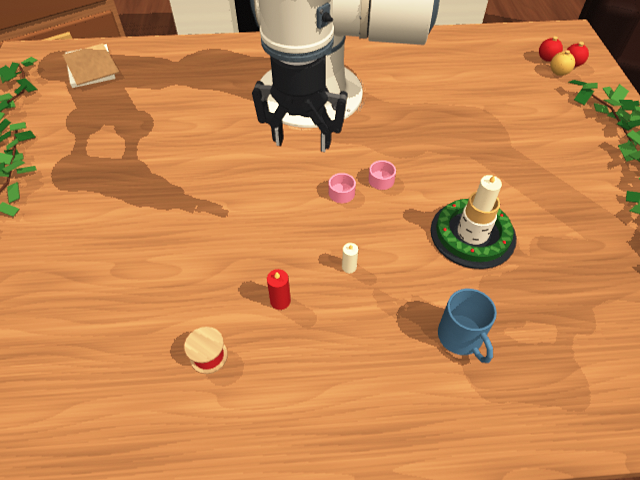

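View pics/fc_top.png

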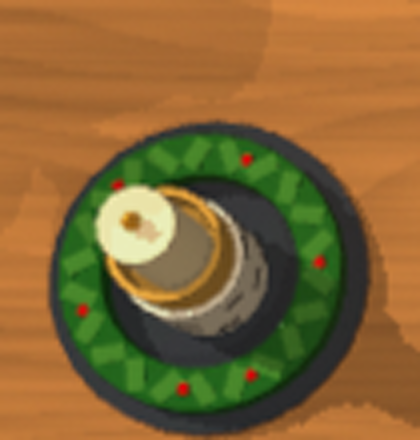

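View pics/fc_scene.png

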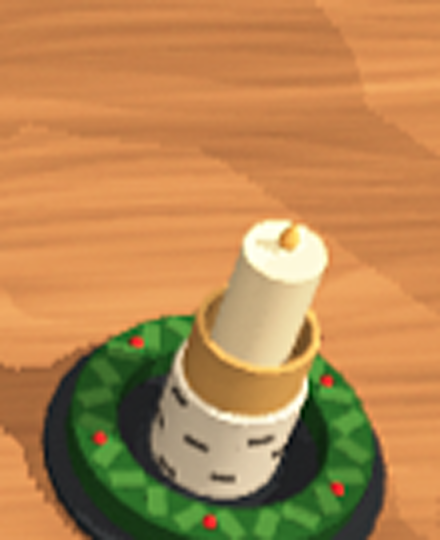

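The full stack stands at scene (478,215): each piece is centred within about 2 mm and the candle top is at 0.152 m (expected 0.153). The red candle, mug and spool haven't moved.

Run:
```python
from h import *
print(job_done(), observe()["time"])
```

```text
the job is handed in; nothing more can be done
the job is handed in; nothing more can be done
```

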